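# Turn a gouge handle up on its butt with the tilting cradle

### The job

The last gouge handle still lies flat on the bench and has to stand ferrule up in the empty stall of the rack while its glue sets. Use the tilting V-cradle to turn it up: park the index plunger in its rest notch (pull and twist), lay the handle in the lowered cradle with its butt at the foot plate, let go, and push the lever until the cradle is fully up with the handle in it; then take the handle from there and stand it upright in the empty stall. Leave the cradle up with the plunger parked, and do not disturb the other things.

Things in the scene. Friction and masses are not known exactly. Their poses are not given: they have to be found in the camera images.
- handle_mid (a point): Centre of the loose wooden gouge handle: an octagonal rod, 30 mm across flats, 200 mm long, about 0.12 kg. x runs along it to the ferrule: wood from x = -100 (butt) to 76 mm, then a round brass ferrule, diameter 22 mm, to 100 mm. At the start it lies on a flat on the bench, centre 15 mm up, pointing any way.
- pivot (a point): Tilting V-cradle with a green cast base fixed to the bench. Point: middle of its pivot shaft, 62 mm above the bench. x is level, from the foot towards the head of the cradle; y is level along the shaft, towards the lever; z is up. Base plate x -70 to 130, y -95 to 55 mm, 12 mm thick; bearings at y -47 and 47, 84 mm above the bench.
- bed (a joint): Angle of the cradle's tilting aluminium bed: 0 = lowered (level), 1.396 (80 degrees) = fully up on its stop, head end raised. A stiff friction pivot: it stays where it is left. Pushing it up at the lever's ball takes 5 to 15 N. Locked while the plunger is down.
- bed_seat (a point): Where the handle's centre lies once seated: in both V rests, butt against the foot plate, ferrule towards the head. Turns with the bed: x along the bed, foot to head; y along the shaft; z square to the bed, out of the Vs. Lowered it is 85 mm headward of the pivot, 96 mm above the bench. Spine under it 40 mm wide, top at z -26, x -106 to 37 mm. Fully up, the handle leans back 10 degrees from upright.
- foot_plate (a point): Middle of the foot plate's face, on which the butt rests when the bed is up. Axes as bed_seat, 100 mm footward of it. The plate is 6 mm thick, 44 mm wide, from z -34 to 16 mm.
- upper_rest (a point): On the handle's centre line above the middle of the upper V rest, 25 mm headward of bed_seat, same axes. The rest is 14 mm long (x), 51 mm wide (y), a 90 degree V that reaches up to z = -1 mm. The other, equal rest is 95 mm footward. The ferrule end of a seated handle sticks out 68 mm past the upper rest.
- lever_ball (a point): Centre of the black ball, diameter 26 mm, on the cradle's lever, a 10 mm bar, 100 mm from the pivot axis, 90 mm along the shaft from pivot. Bed lowered: the lever leans 50 degrees above level towards the head, ball 64 mm headward of the pivot. Pushed footward 129 mm, over the top, it raises the bed to its stop. Ball 139 mm above the bench at both ends, 162 at the top of its swing.
- knob_mid (a point): Middle of the round black knob of the index plunger: diameter 28 mm, 26 mm high, axis vertical, 147 mm above the bench while down. The sleeve under it has a radius of 13 mm. It stands at y = -65 mm from the pivot, above the notched index disc, on a bracket (36 mm wide) whose top is 112 mm above the bench.
- plunger (a joint): Lift of the plunger in m: 0 = down, its pin locked in the index disc. Sprung: 6 N at the bottom, 12 N at the top of its travel of 0.015. It must be lifted at least 0.012 to twist; parked it rests at 0.010.
- plunger_knob (a joint): Twist of the plunger's knob in rad, growing clockwise seen from above: 0 = over the deep slot, about 1.3 (75 degrees) = over the rest notch; a wall ends the twist at about 1.35. Let down there, it drops 2 mm into the notch and stays retracted.
- empty_stall (a point): Centre of the floor of the one empty stall of the plywood rack, 12 mm above the bench. x points to the rack's back, y along its row, z up. Three stalls side by side at 60 mm pitch, each 52 mm wide, open in front (-x) and above; dividers and back wall stand 60 mm above the stall floor; floor from x -36 to the back wall at 28 mm. Which stall is empty varies.
- standing_a_mid (a point): Centre of a like handle (200 mm long) that stands ferrule up in a stall. Leave it alone.
- standing_b_mid (a point): Centre of the other standing handle (200 mm long). Leave it alone.
- cup_mid (a point): Centre of a wooden cup, 86 mm in diameter, 62 mm high, with a handle that sticks out 30 mm. Leave it alone.
- mallet_mid (a point): Middle of the head of a carver's mallet that stands on its head, 84 mm in diameter, 225 mm high. Leave it alone.
Mind the look-alikes: they are no part of the job. Leave any pink or red look-alike of the part that bears handle_mid alone.

How it is judged (in metres and radians):
On the way, in this order (a step that is already met when the one before it is completed fails the run):
1. the handle lies in both V rests of the lowered cradle, let go (value of joint bed below 0.15 rad and distance between handle_mid and bed_seat below 0.025 m and z of handle_mid in the frame of bed_seat below 0.005 m and angle between the x axis of handle_mid and the x axis of bed_seat, either way round below 0.08 rad and contact force between handle and the fingers below 0.3 N), for 0.2 s.
2. the plunger is parked and the cradle is fully up with the handle seated in it on the foot plate, not held (value of joint bed above 1.3 rad and distance between handle_mid and bed_seat below 0.012 m and angle between the x axis of handle_mid and the x axis of bed_seat, either way round below 0.08 rad and contact force between handle and the fingers below 0.3 N and value of joint plunger above 0.007 m and value of joint plunger_knob above 1 rad), for 0.2 s.
At the end, for the whole second after the job is handed in: The handle stands on the floor of the empty stall with its ferrule up, upright within 0.08 rad and its centre within 18 mm of the stall's centre; the cradle is still up (beyond 1.25 rad) and the plunger parked in its rest notch (lifted more than 7 mm, twisted more than 1.0 rad) (angle between handle_mid's own x axis and vertical below 0.08 rad and horizontal distance between handle_mid and empty_stall below 0.018 m and z of handle_mid in the frame of empty_stall between 0.095 and 0.104 m and value of joint bed above 1.25 rad and value of joint plunger above 0.007 m and value of joint plunger_knob above 1 rad); the robot touches nothing.
It fails at once if a standing handle is shoved or knocked over (distance of any of standing_a_mid, standing_b_mid from where it was at the start of the episode above 0.015 m).
It fails at once if the cup or the mallet is moved by more than 25 mm (distance of any of cup_mid, mallet_mid from where it was at the start of the episode above 0.025 m).
It also fails if it takes over 72 s, if anything falls off the work surface, if the arm or the gripper's body presses on something with over 40 N, if the wrist force passes 120 N, or if a joint passes its speed limit or range.

### The arm

A 6-joint arm with a two-finger parallel gripper is mounted at the origin on the work surface. World frame = base frame: x ahead of the robot, y to its left, z up, the work surface at z = 0. Lengths are in m, angles in degrees, forces in N, time in s.
With the tool pointing down it reaches from about 0.35 to 0.875 m from the base axis. Payload 4.2 kg.
Tool frame: the origin (TCP) lies midway between the tips of the shut fingers; the grasp point (between the pads) lies pinch_z behind it (pinch_z is the distance from the TCP to the grasp point, in m); z points along the fingers, y is the line along which they close (so a half turn about z gives the same grasp; the last joint's range is limited). The gripper opens to 85 mm and grips with 20 to 120 N. Pads are 22 mm wide; open, the fingers measure 114 mm over their backs; the gripper's body (76 mm by 85 mm) begins 54 mm behind the grasp point. The pads swing forward as they close: fully open they stand 13 mm farther back than shut.
Start: joints at [88.556, 22.042, 0.453, 0, -68.411, -14.817], TCP at [0.175, 0.6, 0.231] pointing down, gripper open.
Joint ranges: [-179.83, 179.83], [-69.29, 118.12], [-61.27, 80.66], [-181.25, 117.63], [-171.15, -9.14], [-177.46, 177.46]. Speed limits (degrees/s): [159.86, 159.86, 180, 180, 180, 180].

### API

Orientations are given as a 3x3 rotation matrix whose columns are the frame's x, y, z axes.
In Python, from cell import get_obs, grab_frame, get_calibration, hand_in, search_frame, outline_of, pinch_z gives the robot as it stands.
- The arm moves only by the tool drive_tool, never from a script. Its argument "targets" is a list of rows, each an object with "slide": the shift along the tool's x, y, z in units of 0.3 m (1.0 is 0.3 m), a list of three; "twist": the turn, a rotation vector about the tool's x, y, z in units of 90 degrees (1.0 is 90 degrees), a list of three; "fingers": the finger opening in mm, from 0 to 85.4. In form: [{"slide": [tx, ty, tz], "twist": [ax, ay, az], "fingers": fingers}, ...]. A call has 1 to 8 rows; each row is the pose to reach, as a shift and turn from the pose commanded when the call began, along the tool's axes at that moment; what a row does not reach only later rows make up. A row lasts 1/12 s, in which the tool goes at most 41.7 mm and 7.16 degrees, less where a joint would pass 70% of its speed; a pose out of reach is approached as far as the arm can. A call with a number of a shift or a turn outside -1 to 1 is refused whole. A call with a gripper value outside its range is refused whole. The fingers move at their own pace and stop on an object; the grip force is fixed at half the most. Time passes only in rows, so rows that repeat a pose let the fingers close. It gives the time, the measured TCP pose, the force, the opening and the grip force at its end, in the units of the state.
- get_obs(): the state, without advancing time (a new reading comes with each control period).
- grab_frame(name): name is "scene" or "top"; returns the picture (420x560x3 uint8, blue, green, red); there is no depth.
- get_calibration(name): a dict with "vfov" (degrees; the focal length in pixels is half the picture's height over the tangent of half this angle, whatever the lens; pixels are square), "cx", "cy" (the principal point, pixels), "extrinsics" (4x4, takes a point from camera to world coordinates). Camera axes: x right, y up, looking along -z (the intrinsics and any distortion apply to the point x, -y, -z); pixel columns grow to the right and rows downward; lengths in m; the calibration is good to about 2 mm. A picture is of the moment at which its call begins. get_calibration takes no time and is no camera call.
- hand_in(): hands the job in; it is judged then, once.
Trained networks look in the newest picture that a camera, given by its name, has taken for a name from the list of things; names that differ only in an ending like _2 or _b are one class to them, and where a whole thing is asked for, a point or a joint stands for the part that bears it (a point fixed in the world has none). Each returns a list of dicts, best first, with "score" (0 to 1); they miss things now and then, are a little off and sometimes report something else, mostly with a low value. They report only what shows in the picture. A call takes as long as a camera call. They do not tell look-alikes from the thing itself.
- search_frame(camera, thing): "position" ([row, column] in pixels, amid what is visible of it).
- outline_of(camera, thing): "region" (420x560 bool, what is visible of it) and "position" ([row, column] in pixels, amid what is visible of it).
The state is a dict: "clock": time; "joint_pos": joint angles; "qd": joint speeds; "joint_efforts": joint torques, N m; "position": TCP position; "eef_rot": TCP orientation; "contact_force": force on the tool from outside, world axes, zero at the start; "ft_torque": the same for the moment, N m; "width": finger opening in m; "grasp_force": force on a finger pad.
Only numpy, scipy, OpenCV 4.12 (cv2) and the standard library are available. Lean on these libraries where they do the work, as an engineer would, in place of code of your own. Each camera call takes 0.05 s, during which the arm holds its last target. There are 200 camera calls.

## Working session

There is one attempt and no reset: what is moved stays moved. The work goes in short steps, Python scripts to look and compute and a tool call to move; the robot and the scene stay as the last step left them, time stands still between calls to the robot, and variables do not carry over. Pictures are saved under pics/ and viewed, at most 10 in all, crops included, and the job is handed in when it is done.

Besides the shell and the picture viewer there is one more tool, called after ">>>" as name([rows], argument=value, ...), one row to a line, values as JSON. drive_tool: Moves the arm, as the interface text tells. Shifts and turns lie within -1 to 1; 1 stands for 0.3 m of shift or 90 degrees of turn. Its arguments: {"type":"object","properties":{"targets":{"type":"array","items":{"type":"object","properties":{"slide":{"type":"array","items":{"type":"number","minimum":-1,"maximum":1}},"twist":{"type":"array","items":{"type":"number","minimum":-1,"maximum":1}},"fingers":{"type":"number"}}}}},"required":["targets"]}

```bash
ls; mkdir -p pics; python3 - <<'E'
from cell import *
import cv2,numpy as np
np.set_printoptions(precision=4,suppress=True)
a=grab_frame("scene");b=grab_frame("top")
cv2.imwrite("pics/s0.png",a);cv2.imwrite("pics/t0.png",b)
for c in("scene","top"):
  k=get_calibration(c);print(c,k)
  for t in["handle_mid","pivot","bed_seat","foot_plate","upper_rest","lever_ball","knob_mid","empty_stall","standing_a_mid","cup_mid","mallet_mid"]:
    print(t,[(np.round(r["position"],1).tolist(),round(r["score"],2)) for r in search_frame(c,t)][:4])
print(pinch_z() if callable(pinch_z) else pinch_z);print(get_obs())
E
```

```text
pics
scene {'vfov': 46.0786754096039, 'cx': 286.0217543590949, 'cy': 211.05548788658564, 'extrinsics': array([[ 0.4829, -0.5797,  0.6563,  1.3121],
       [ 0.8757,  0.3156, -0.3655, -0.5259],
       [ 0.0048,  0.7512,  0.66  ,  0.8845],
       [ 0.    ,  0.    ,  0.    ,  1.    ]])}
handle_mid [([338.2, 304.6], 0.93), ([207.0, 163.2], 0.81), ([223.8, 244.9], 0.8), ([284.2, 121.5], 0.56)]
pivot [([208.3, 380.8], 0.97)]
bed_seat [([185.0, 378.5], 0.81)]
foot_plate [([189.5, 380.1], 0.6)]
upper_rest [([188.6, 381.1], 0.6)]
lever_ball []
knob_mid [([183.6, 388.4], 0.68)]
empty_stall [([185.2, 388.9], 0.55), ([209.0, 384.4], 0.53)]
standing_a_mid [([223.1, 245.2], 0.61), ([239.2, 281.5], 0.57), ([209.6, 384.2], 0.37)]
cup_mid [([185.1, 303.2], 0.71)]
mallet_mid [([306.9, 196.6], 0.88)]
top {'vfov': 42.81144279696334, 'cx': 272.57000747798486, 'cy': 211.19097608954493, 'extrinsics': array([[ 0.0139,  0.978 , -0.208 ,  0.2618],
       [-0.9999,  0.0139, -0.0018, -0.1075],
       [ 0.0011,  0.208 ,  0.9781,  1.4265],
       [ 0.    ,  0.    ,  0.    ,  1.    ]])}
handle_mid [([240.9, 417.4]
[... 271 characters left out ...]
5, 171.2], 0.52)]
empty_stall []
standing_a_mid [([174.6, 294.2], 0.63)]
cup_mid [([278.0, 210.7], 0.87)]
mallet_mid [([167.6, 375.9], 0.93)]
0.0187
{'clock': 1.2, 'joint_pos': array([ 88.5571,  22.0427,   0.4528,   0.0011, -68.41  , -14.8169]), 'qd': array([-0.015 , -0.004 , -0.0013, -0.064 , -0.0503,  0.0406]), 'joint_efforts': array([ -0.0003, -39.2092,  18.8611,   4.1904,  -0.0004,  -0.    ]), 'position': array([0.175 , 0.6   , 0.2313]), 'eef_rot': array([[ 0.96, -0.28,  0.  ],
       [-0.28, -0.96,  0.  ],
       [ 0.  , -0.  , -1.  ]]), 'contact_force': array([-0.0292, -0.7561, -0.7277]), 'ft_torque': array([-0.0296, -0.0094,  0.0396]), 'grasp_force': 0.0, 'width': 0.08549092028155264}
```

View pics/s0.png

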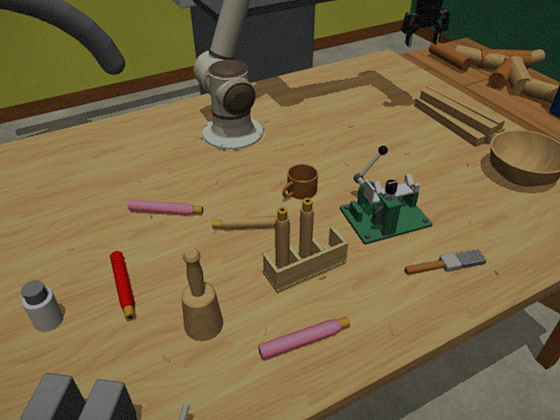

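View pics/t0.png

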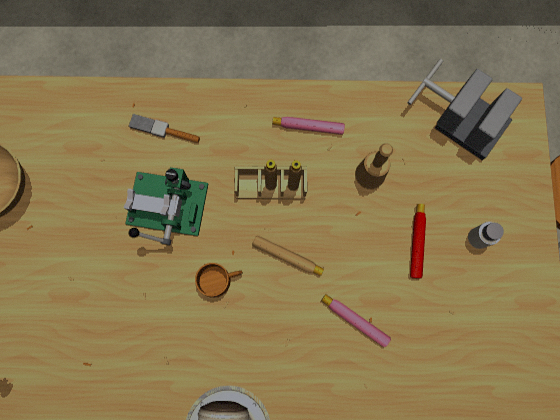

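The top view shows the loose handle at about (258,288), ferrule at (271,320). The cradle is at (205,165) with its head to the left and its ball at (234,134). The rack is at (182,270), and its empty stall is the left one at col ~247.

```bash
cat > h.py <<'E'
import numpy as np,cv2
from cell import *
np.set_printoptions(precision=4,suppress=True)
def proj(c,P):
    k=get_calibration(c);E=k["extrinsics"];f=210/np.tan(np.radians(k["vfov"]/2))
    p=(np.atleast_2d(P)-E[:3,3])@E[:3,:3]
    return np.c_[k["cy"]-f*p[:,1]/-p[:,2],k["cx"]+f*p[:,0]/-p[:,2]]  # row,col
def onz(c,rc,z):
    k=get_calibration(c);E=k["extrinsics"];f=210/np.tan(np.radians(k["vfov"]/2))
    rc=np.atleast_2d(rc).astype(float)
    d=np.c_[(rc[:,1]-k["cx"])/f,-(rc[:,0]-k["cy"])/f,-np.ones(len(rc))]@E[:3,:3].T
    return E[:3,3]+d*((z-E[2,3])/d[:,2])[:,None]
E
python3 - <<'E'
from h import *
a=cv2.imread("pics/s0.png");b=cv2.imread("pics/t0.png")
cv2.imwrite("pics/c1.png",cv2.resize(b[150:260,115:315],None,fx=4,fy=4,interpolation=2))
cv2.imwrite("pics/c2.png",cv2.resize(a[140:290,250:440],None,fx=4,fy=4,interpolation=2))
for r in outline_of("top","handle_mid"):
    m=r["region"];print(r["position"],r["score"],m.sum())
    if abs(r["position"][1]-288)<12:
        rc=np.argwhere(m);P=onz("top",rc,.018)[:,:2];c=P.mean(0);u,s,v=np.linalg.svd(P-c,full_matrices=False)
        t=(P-c)@v[0];print(c+v[0]*(t.min()+t.max())/2,v[0],np.degrees(np.arctan2(v[0,1],v[0,0])),t.min(),t.max(),np.ptp((P-c)@v[1]))
for t in ["mallet_mid","cup_mid"]:
    print(t,onz("top",search_frame("top",t)[0]["position"],.05))
E
```

```text
[258.4, 286.9] 0.73 872
[ 0.4415 -0.145 ] [-0.4103 -0.912 ] -114.22086027390415 -0.09574211080320669 0.10389940356940083 0.03380749084492894
[127.0, 309.1] 0.72 834
[319.5, 358.7] 0.59 868
[239.2, 417.4] 0.58 887
mallet_mid [[ 0.6776 -0.3796  0.05  ]]
cup_mid [[0.3775 0.0509 0.05  ]]
```

View pics/c1.png

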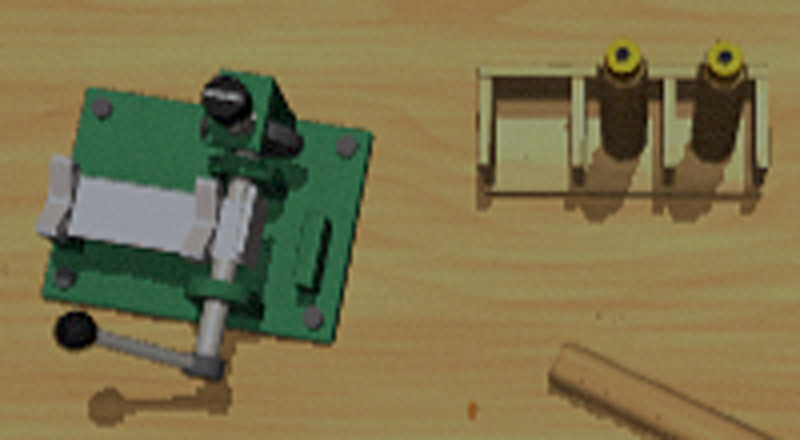

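View pics/c2.png

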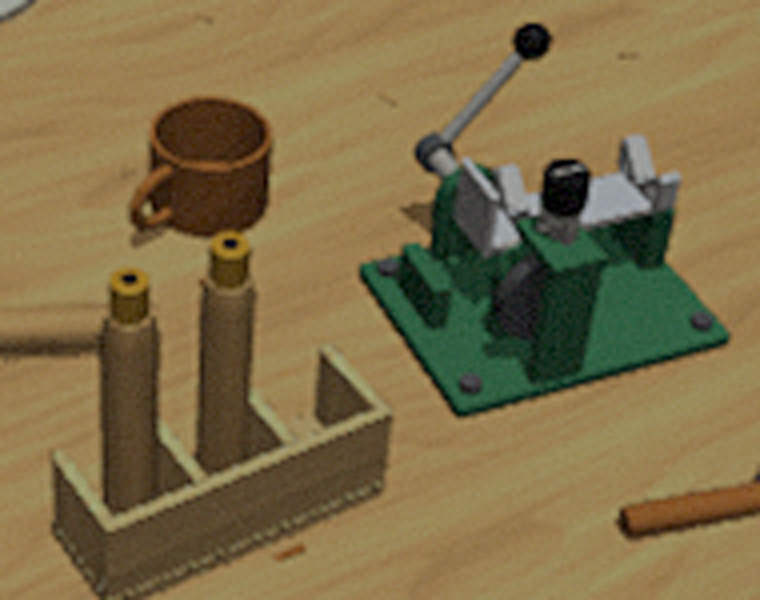

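```bash
cat >> h.py <<'E'
from scipy.optimize import least_squares
def T(p): c,s=np.cos(p[2]),np.sin(p[2]); return np.array([[c,-s,0],[s,c,0],[0,0,1]]),np.array([p[0],p[1],0])
def fit(obs,p0):
    def res(p):
        R,t=T(p);return np.concatenate([(proj(c,R@np.array(L)/1000*1+t)[0]-rc) for c,L,rc in obs])
    s=least_squares(lambda p:res(p),p0,loss="soft_l1");return s.x,res(s.x).reshape(-1,2)
E
python3 - <<'E'
from h import *
t=lambda x,y:np.array([150+y/4-.4,115+x/4-.4]);s=lambda x,y:np.array([140+y/4-.4,250+x/4-.4])
obs=[("top",(130,-95,12),t(87,88)),("top",(-70,-95,12),t(372,132)),("top",(-70,55,12),t(333,343)),("top",(130,55,12),t(43,298)),
("scene",(-70,55,12),s(361,268)),("scene",(-70,-95,12),s(462,410)),("scene",(130,-95,12),s(728,335)),
("top",(64,90,139),t(76,329)),("scene",(64,90,139),s(532,41))]
p,r=fit(obs,[.6,.15,1.4]);print(p,np.degrees(p[2]));print(r)
R,o=T(p)
print("knob cols fit:",proj("top",R@np.array([0,-.065,.147])+o),t(227,97),proj("scene",R@np.array([0,-.065,.147])+o),s(566,188))
# knob x
k=fit([("top",(0,-65,147),t(227,99)),("scene",(0,-65,147),s(566,188))],p)[0]
from scipy.optimize import least_squares as ls
q=ls(lambda q:np.r_[(proj("top",[q[0],q[1],.147])[0]-t(227,99)),(proj("scene",[q[0],q[1],.147])[0]-s(566,188))],[.6,.15]);print("knob world",q.x,q.fun,"in pivot",R.T@(np.r_[q.x,0]-o))
obs=[("top",(36,34,72),t(479,68)),("top",(36,-154,72),t(769,70)),("top",(-36,34,12),t(478,193)),("top",(-36,-154,12),t(765,199)),
("scene",(36,-154,72),s(106,528)),("scene",(36,34,72),s(391,412)),("scene",(-36,34,72),s(325,347)),("scene",(-36,-154,72),s(54,455))]
p,r=fit(obs,[.65,-.05,0]);print(p,np.degrees(p[2]));print(r)
R,o=T(p);P=onz("top",[t(623,52),t(725,56)],.212);print((P-o)@R)
E
```

```text
[0.5578 0.1556 1.4293] 81.8930886488944
[[-0.6835 -0.2641]
 [-0.7484  0.2556]
 [ 0.0869 -0.0745]
 [-0.0645 -0.8398]
 [-0.9782 -0.9805]
 [ 0.1613 -0.4557]
 [-0.0717  1.4247]
 [ 0.649   0.3682]
 [ 0.1849 -0.2338]]
knob cols fit: [[174.9257 171.4888]] [173.85 171.35] [[186.8564 391.013 ]] [186.6 391.1]
knob world [0.6228 0.1468] [0.331  0.0295 0.3612 0.1762] in pivot [ 0.0004 -0.0656  0.    ]
[ 0.6342 -0.038   0.0007] 0.040030164931530596
[[-0.6626  0.4436]
 [-0.2302 -0.6305]
 [-0.0042  1.4532]
 [-0.5931 -1.0189]
 [ 0.2619  0.1429]
 [ 0.0777  0.2382]
 [-2.1536 -0.071 ]
 [-2.3214 -1.702 ]]
[[ 0.0031 -0.0605  0.212 ]
 [ 0.0015 -0.1207  0.212 ]]
```

>>> drive_tool([
  {"slide": [0.93, 0.516, 0], "twist": [0, 0, 0], "fingers": 60},
  {"slide": [0.93, 0.516, 0], "twist": [0, 0, 0], "fingers": 60},
  {"slide": [0.93, 0.516, 0], "twist": [0, 0, 0], "fingers": 60},
  {"slide": [0.93, 0.516, 0], "twist": [0, 0, 0], "fingers": 60},
  {"slide": [0.93, 0.516, 0], "twist": [0, 0, 0], "fingers": 60},
  {"slide": [0.93, 0.516, 0], "twist": [0, 0, 0], "fingers": 60},
  {"slide": [0.93, 0.516, 0], "twist": [0, 0, 0], "fingers": 60},
  {"slide": [0.93, 0.516, 0], "twist": [0, 0, 0], "fingers": 60},
])

```text
clock: 2.02
position: [0.4012, 0.3706, 0.2317]
eef_rot: [[0.96, -0.282, 0.0], [-0.282, -0.96, 0.0], [0.0, -0.0, -1.0]]
contact_force: [-0.5, 0.5, 0.6]
width: 0.06
grasp_force: 0.0
```

>>> drive_tool([
  {"slide": [0.926, 0.517, 0], "twist": [0, 0, 0], "fingers": 60},
  {"slide": [0.926, 0.517, 0], "twist": [0, 0, 0], "fingers": 60},
  {"slide": [0.926, 0.517, 0], "twist": [0, 0, 0], "fingers": 60},
  {"slide": [0.926, 0.517, 0], "twist": [0, 0, 0], "fingers": 60},
  {"slide": [0.926, 0.517, 0], "twist": [0, 0, 0], "fingers": 60},
  {"slide": [0.926, 0.517, 0], "twist": [0, 0, 0], "fingers": 60},
  {"slide": [0.926, 0.517, 0], "twist": [0, 0, 0], "fingers": 60},
  {"slide": [0.926, 0.517, 0], "twist": [0, 0, 0], "fingers": 60},
])

```text
clock: 2.68
position: [0.6248, 0.1436, 0.2311]
eef_rot: [[0.959, -0.282, 0.0], [-0.282, -0.959, -0.0], [0.0, 0.0, -1.0]]
contact_force: [0.2, 0.9, 0.2]
width: 0.06
grasp_force: 0.0
```

```bash
cat >> h.py <<'E'
from scipy.spatial.transform import Rotation as Ro
def go(pos,Rt=None,base=None):
    """slide/twist from base (default: present pose) to pos [TCP], Rt"""
    o=get_obs();p,R=(o["position"],o["eef_rot"]) if base is None else base
    Rt=R if Rt is None else Rt
    return R.T@(np.array(pos)-p)/.3, Ro.from_matrix(R.T@Rt).as_rotvec()/(np.pi/2)
E
python3 - <<'E'
from h import *
o=get_obs();print(o["position"],o["joint_pos"],o["width"],o["clock"],callable(pinch_z),go([.6226,.1466,.128]))
E
```

```text
[0.6248 0.1436 0.2311] [ 27.3925  23.622    2.8686   0.0365 -69.2425  46.1998] 0.06004746985285255 2.6833 False (array([-0.0101, -0.0076,  0.3437]), array([0., 0., 0.]))
```

>>> drive_tool([
  {"slide": [-0.01, -0.008, 0.1], "twist": [0, 0, 0], "fingers": 60},
  {"slide": [-0.01, -0.008, 0.2], "twist": [0, 0, 0], "fingers": 60},
  {"slide": [-0.01, -0.008, 0.29], "twist": [0, 0, 0], "fingers": 60},
  {"slide": [-0.01, -0.008, 0.34], "twist": [0, 0, 0], "fingers": 60},
  {"slide": [-0.01, -0.008, 0.34], "twist": [0, 0, 0], "fingers": 40},
  {"slide": [-0.01, -0.008, 0.34], "twist": [0, 0, 0], "fingers": 20},
  {"slide": [-0.01, -0.008, 0.34], "twist": [0, 0, 0], "fingers": 15},
  {"slide": [-0.01, -0.008, 0.34], "twist": [0, 0, 0], "fingers": 15},
])

```text
clock: 3.35
position: [0.62, 0.1477, 0.1306]
eef_rot: [[0.96, -0.28, -0.002], [-0.28, -0.96, -0.003], [-0.001, 0.003, -1.0]]
contact_force: [-0.9, -6.4, -2.0]
width: 0.0264
grasp_force: 59.2
```

>>> drive_tool([
  {"slide": [0, 0, 0], "twist": [0, 0, 0], "fingers": 10},
  {"slide": [0, 0, 0], "twist": [0, 0, 0], "fingers": 10},
  {"slide": [0, 0, 0], "twist": [0, 0, 0], "fingers": 10},
])

```text
clock: 3.6
position: [0.62, 0.1477, 0.1306]
eef_rot: [[0.96, -0.281, -0.001], [-0.281, -0.96, -0.002], [-0.0, 0.003, -1.0]]
contact_force: [0.6, -6.8, -1.9]
width: 0.0267
grasp_force: 59.2
```

>>> drive_tool([
  {"slide": [0, 0, -0.02], "twist": [0, 0, 0], "fingers": 10},
  {"slide": [0, 0, -0.035], "twist": [0, 0, 0], "fingers": 10},
  {"slide": [0, 0, -0.046], "twist": [0, 0, 0], "fingers": 10},
  {"slide": [0, 0, -0.046], "twist": [0, 0, 0], "fingers": 10},
])

```text
clock: 3.93
position: [0.6198, 0.1477, 0.1427]
eef_rot: [[0.96, -0.282, -0.002], [-0.282, -0.96, -0.002], [-0.001, 0.002, -1.0]]
contact_force: [2.3, -6.2, -11.3]
width: 0.0265
grasp_force: 59.6
```

>>> drive_tool([
  {"slide": [0, 0, -0.005], "twist": [0, 0, 0], "fingers": 10},
  {"slide": [0, 0, -0.005], "twist": [0, 0, 0], "fingers": 10},
  {"slide": [0, 0, -0.005], "twist": [0, 0, 0.08], "fingers": 10},
  {"slide": [0, 0, -0.005], "twist": [0, 0, 0.15], "fingers": 10},
  {"slide": [0, 0, -0.005], "twist": [0, 0, 0.22], "fingers": 10},
  {"slide": [0, 0, -0.005], "twist": [0, 0, 0.29], "fingers": 10},
  {"slide": [0, 0, -0.005], "twist": [0, 0, 0.36], "fingers": 10},
  {"slide": [0, 0, -0.005], "twist": [0, 0, 0.43], "fingers": 10},
])

```text
clock: 4.6
position: [0.6206, 0.1483, 0.1436]
eef_rot: [[0.569, -0.823, -0.001], [-0.823, -0.569, -0.001], [0.001, 0.001, -1.0]]
contact_force: [3.5, -5.7, -11.9]
width: 0.0265
grasp_force: 59.6
```

```bash
python3 - <<'E'
from h import *
o=get_obs();print(o)
E
```

```text
{'clock': 4.6, 'joint_pos': array([ 27.9628,  27.2825,  -4.3931,   0.0494, -58.3824,   6.6691]), 'qd': array([  0.0354,  -0.0527,   0.0494,   0.0086,   0.1545, -74.824 ]), 'joint_efforts': array([  3.8859, -49.0219,  20.4586,   3.6814,  -0.6901,   0.8516]), 'position': array([0.6206, 0.1483, 0.1436]), 'eef_rot': array([[ 0.5687, -0.8226, -0.0006],
       [-0.8226, -0.5687, -0.0011],
       [ 0.0006,  0.0011, -1.    ]]), 'contact_force': array([  3.5308,  -5.7013, -11.92  ]), 'ft_torque': array([-1.3403, -1.4901,  0.0315]), 'grasp_force': 59.578857421875, 'width': 0.026525143487717454}
```

>>> drive_tool([
  {"slide": [0, 0, 0], "twist": [0, 0, 0.07], "fingers": 10},
  {"slide": [0, 0, 0], "twist": [0, 0, 0.14], "fingers": 10},
  {"slide": [0, 0, 0], "twist": [0, 0, 0.21], "fingers": 10},
  {"slide": [0, 0, 0], "twist": [0, 0, 0.28], "fingers": 10},
  {"slide": [0, 0, 0], "twist": [0, 0, 0.35], "fingers": 10},
  {"slide": [0, 0, 0], "twist": [0, 0, 0.41], "fingers": 10},
  {"slide": [0, 0, 0], "twist": [0, 0, 0.41], "fingers": 10},
  {"slide": [0, 0, 0], "twist": [0, 0, 0.41], "fingers": 10},
])

```text
clock: 5.27
position: [0.6215, 0.1483, 0.1439]
eef_rot: [[-0.034, -0.999, 0.001], [-0.999, 0.034, -0.001], [0.001, -0.001, -1.0]]
contact_force: [5.7, -5.6, -11.7]
width: 0.0266
grasp_force: 59.6
```

```bash
python3 - <<'E'
from h import *
o=get_obs();print(o["ft_torque"],o["eef_rot"][:,0])
E
```

```text
[-1.6228 -1.9793  0.009 ] [-0.0337 -0.9994  0.001 ]
```

>>> drive_tool([
  {"slide": [0, 0, 0.006], "twist": [0, 0, 0], "fingers": 10},
  {"slide": [0, 0, 0.012], "twist": [0, 0, 0], "fingers": 10},
  {"slide": [0, 0, 0.015], "twist": [0, 0, 0], "fingers": 10},
  {"slide": [0, 0, 0.015], "twist": [0, 0, 0], "fingers": 10},
])

```text
clock: 5.6
position: [0.6215, 0.1483, 0.1404]
eef_rot: [[-0.033, -0.999, 0.002], [-0.999, 0.033, -0.001], [0.001, -0.002, -1.0]]
contact_force: [4.4, -5.6, -8.0]
width: 0.0265
grasp_force: 60.0
```

>>> drive_tool([
  {"slide": [0, 0, 0], "twist": [0, 0, 0], "fingers": 60},
  {"slide": [0, 0, 0], "twist": [0, 0, 0], "fingers": 60},
  {"slide": [0, 0, 0], "twist": [0, 0, 0], "fingers": 60},
  {"slide": [0, 0, -0.1], "twist": [0, 0, 0], "fingers": 60},
  {"slide": [0, 0, -0.2], "twist": [0, 0, 0], "fingers": 60},
  {"slide": [0, 0, -0.3], "twist": [0, 0, 0], "fingers": 60},
  {"slide": [0, 0, -0.35], "twist": [0, 0, 0], "fingers": 60},
  {"slide": [0, 0, -0.35], "twist": [0, 0, 0], "fingers": 60},
])

```text
clock: 6.27
position: [0.6228, 0.1509, 0.2519]
eef_rot: [[-0.031, -0.999, 0.011], [-1.0, 0.031, 0.004], [-0.005, -0.011, -1.0]]
contact_force: [0.6, 0.1, -0.4]
width: 0.0596
grasp_force: 0.0
```

```bash
cat >> h.py <<'E'
def down(th,tilt=None):
    c,s=np.cos(np.radians(th)),np.sin(np.radians(th));return np.array([[c,s,0],[s,-c,0],[0,0,-1.]])
E
python3 - <<'E'
from h import *
o=get_obs();print(o["position"],o["eef_rot"])
print(go([.4448,-.1377,.245],down(-114.2)))
cv2.imwrite("pics/t1.png",grab_frame("top"));a=grab_frame("scene")
cv2.imwrite("pics/s1.png",cv2.resize(a[140:290,250:440],None,fx=4,fy=4,interpolation=2))
print([(r["position"],r["score"]) for r in search_frame("scene","knob_mid")], proj("scene",[.6222,.1464,.157]))
E
```

```text
[0.6228 0.1509 0.2519] [[-0.0312 -0.9994  0.0113]
 [-0.9995  0.0313  0.0042]
 [-0.0046 -0.0112 -0.9999]]
(array([0.9802, 0.5634, 0.0122]), array([-0.0065,  0.0043,  0.249 ]))
[([183.0, 391.1], 0.62), ([188.9, 381.1], 0.58)] [[183.5829 391.608 ]]
```

View pics/s1.png

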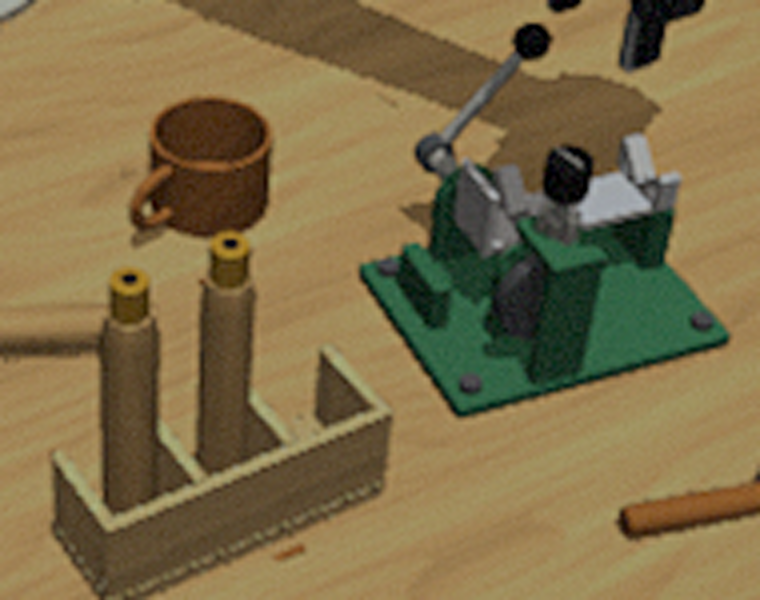

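The knob is up (row 183 against 186.8 before) and its stripe has turned, so the plunger is parked. Next is the handle.

>>> drive_tool([
  {"slide": [0.98, 0.563, 0.01], "twist": [-0.006, 0.004, 0.249], "fingers": 60},
  {"slide": [0.98, 0.563, 0.01], "twist": [-0.006, 0.004, 0.249], "fingers": 60},
  {"slide": [0.98, 0.563, 0.01], "twist": [-0.006, 0.004, 0.249], "fingers": 60},
  {"slide": [0.98, 0.563, 0.01], "twist": [-0.006, 0.004, 0.249], "fingers": 60},
  {"slide": [0.98, 0.563, 0.01], "twist": [-0.006, 0.004, 0.249], "fingers": 60},
  {"slide": [0.98, 0.563, 0.01], "twist": [-0.006, 0.004, 0.249], "fingers": 60},
  {"slide": [0.98, 0.563, 0.01], "twist": [-0.006, 0.004, 0.249], "fingers": 60},
  {"slide": [0.98, 0.563, 0.01], "twist": [-0.006, 0.004, 0.249], "fingers": 60},
])

```text
clock: 7.08
position: [0.443, -0.1349, 0.241]
eef_rot: [[-0.41, -0.912, -0.013], [-0.912, 0.41, -0.004], [0.009, 0.01, -1.0]]
contact_force: [0.7, -0.5, -0.5]
width: 0.0599
grasp_force: 0.0
```

>>> drive_tool([
  {"slide": [0, 0, 0], "twist": [0, 0, 0], "fingers": 60},
  {"slide": [0, 0, 0], "twist": [0, 0, 0], "fingers": 60},
  {"slide": [0, 0, 0], "twist": [0, 0, 0], "fingers": 60},
])

```text
clock: 7.33
position: [0.445, -0.1338, 0.2415]
eef_rot: [[-0.412, -0.911, -0.012], [-0.911, 0.412, -0.004], [0.008, 0.009, -1.0]]
contact_force: [0.2, 0.2, -0.6]
width: 0.06
grasp_force: 0.0
```

```bash
python3 - <<'E'
from h import *
o=get_obs();print(o["position"],o["eef_rot"])
print(go([.4448,-.1377,.004],down(-114.2)))
E
```

```text
[ 0.445  -0.1338  0.2415] [[-0.4116 -0.9113 -0.0116]
 [-0.9113  0.4116 -0.0038]
 [ 0.0083  0.009  -0.9999]]
(array([ 0.0056, -0.012 ,  0.7918]), array([ 0.0057, -0.0053, -0.0012]))
```

>>> drive_tool([
  {"slide": [0.006, -0.012, 0.13], "twist": [0.006, -0.005, 0], "fingers": 60},
  {"slide": [0.006, -0.012, 0.26], "twist": [0.006, -0.005, 0], "fingers": 60},
  {"slide": [0.006, -0.012, 0.39], "twist": [0.006, -0.005, 0], "fingers": 60},
  {"slide": [0.006, -0.012, 0.52], "twist": [0.006, -0.005, 0], "fingers": 60},
  {"slide": [0.006, -0.012, 0.64], "twist": [0.006, -0.005, 0], "fingers": 60},
  {"slide": [0.006, -0.012, 0.73], "twist": [0.006, -0.005, 0], "fingers": 60},
  {"slide": [0.006, -0.012, 0.785], "twist": [0.006, -0.005, 0], "fingers": 60},
  {"slide": [0.006, -0.012, 0.785], "twist": [0.006, -0.005, 0], "fingers": 60},
])

```text
clock: 8.0
position: [0.443, -0.1366, 0.0026]
eef_rot: [[-0.409, -0.912, -0.008], [-0.912, 0.409, -0.001], [0.004, 0.007, -1.0]]
contact_force: [0.0, 0.6, -0.3]
width: 0.0599
grasp_force: 0.0
```

>>> drive_tool([
  {"slide": [0, 0, 0], "twist": [0, 0, 0], "fingers": 40},
  {"slide": [0, 0, 0], "twist": [0, 0, 0], "fingers": 25},
  {"slide": [0, 0, 0], "twist": [0, 0, 0], "fingers": 15},
  {"slide": [0, 0, 0], "twist": [0, 0, 0], "fingers": 15},
  {"slide": [0, 0, 0], "twist": [0, 0, 0], "fingers": 15},
  {"slide": [0, 0, 0], "twist": [0, 0, 0], "fingers": 15},
])

```text
clock: 8.5
position: [0.4464, -0.1375, 0.008]
eef_rot: [[-0.411, -0.912, 0.005], [-0.912, 0.411, -0.001], [-0.001, -0.004, -1.0]]
contact_force: [-1.2, 3.2, 5.8]
width: 0.0284
grasp_force: 60.8
```

>>> drive_tool([
  {"slide": [0, 0, -0.1], "twist": [0, 0, 0], "fingers": 15},
  {"slide": [0, 0, -0.22], "twist": [0, 0, 0], "fingers": 15},
  {"slide": [0, 0, -0.34], "twist": [0, 0, 0], "fingers": 15},
  {"slide": [0, 0, -0.46], "twist": [0, 0, 0], "fingers": 15},
  {"slide": [0, 0, -0.58], "twist": [0, 0, 0], "fingers": 15},
  {"slide": [0, 0, -0.68], "twist": [0, 0, 0], "fingers": 15},
  {"slide": [0, 0, -0.68], "twist": [0, 0, 0], "fingers": 15},
  {"slide": [0, 0, -0.68], "twist": [0, 0, 0], "fingers": 15},
])

```text
clock: 9.17
position: [0.4454, -0.1376, 0.2125]
eef_rot: [[-0.412, -0.911, 0.006], [-0.911, 0.412, -0.0], [-0.003, -0.006, -1.0]]
contact_force: [-1.3, 0.0, -2.1]
width: 0.0284
grasp_force: 60.0
```

```bash
python3 - <<'E'
from h import *
o=get_obs();print(o["position"],o["eef_rot"],o["joint_pos"],o["grasp_force"])
a=grab_frame("scene")
cv2.imwrite("pics/s2.png",cv2.resize(a[100:300,130:380],None,fx=3,fy=3,interpolation=2))
for c in("scene","top"):
  if c=="top":grab_frame("top")
  for r in outline_of(c,"handle_mid"):print(c,r["position"],r["score"],r["region"].sum())
# target above seat: handle centre -> grip offset
d=np.array([np.cos(1.4293),np.sin(1.4293),0]);seat=np.array([.5578,.1556,0])+.085*d;print("seat",seat)
E
```

```text
[ 0.4454 -0.1376  0.2125] [[-0.4115 -0.9114  0.0062]
 [-0.9114  0.4115 -0.    ]
 [-0.0025 -0.0056 -1.    ]] [  2.8861   7.1959 -22.8019   0.0208 -59.6497 -27.1975] 60.01712962053716
scene [157.6, 241.5] 0.79 928
scene [204.8, 165.7] 0.68 832
scene [335.9, 301.6] 0.68 1419
top [241.1, 416.1] 0.95 889
top [322.0, 358.3] 0.84 933
top [258.8, 312.1] 0.59 424
top [127.1, 309.9] 0.57 827
seat [0.5698 0.2398 0.    ]
```

View pics/s2.png

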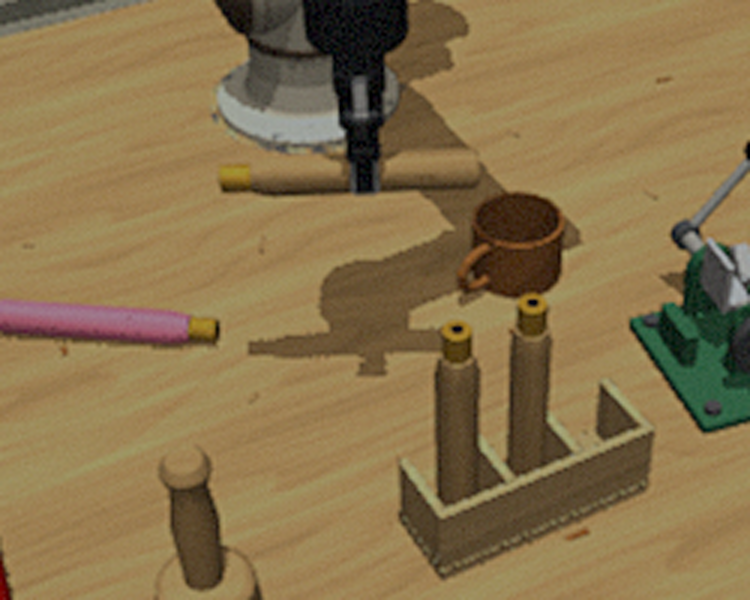

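```bash
python3 - <<'E'
from h import *
o=get_obs();p=o["position"]+[0,0,.007];d=o["eef_rot"][:,0]
for nm,xy,e in(("fer",(219,178),.1),("butt",(481,168),-.1)):
  for s in(-.01,0,.004,.008,.012,.02): print(nm,s,proj("scene",p+(s+e)*d),100+xy[1]/3-.4,130+xy[0]/3-.4)
E
```

```text
fer -0.01 [[159.6636 211.8758]] 158.93333333333334 202.6
fer 0 [[159.842 207.542]] 158.93333333333334 202.6
fer 0.004 [[159.9133 205.8071]] 158.93333333333334 202.6
fer 0.008 [[159.9848 204.0714]] 158.93333333333334 202.6
fer 0.012 [[160.0562 202.3349]] 158.93333333333334 202.6
fer 0.02 [[160.1992 198.8597]] 158.93333333333334 202.6
butt -0.01 [[156.1384 297.5472]] 155.6 289.9333333333334
butt 0 [[156.3128 293.3086]] 155.6 289.9333333333334
butt 0.004 [[156.3827 291.6119]] 155.6 289.9333333333334
butt 0.008 [[156.4525 289.9144]] 155.6 289.9333333333334
butt 0.012 [[156.5224 288.2161]] 155.6 289.9333333333334
butt 0.02 [[156.6622 284.8174]] 155.6 289.9333333333334
```

```bash
python3 - <<'E'
from h import *
o=get_obs();b=(o["position"],o["eef_rot"]);a=np.array([.4454,-.1376,.2125]);e=np.array([.5691,.2354,.222])
for f,th in((.26,-60),(.53,-6),(.8,48),(1,81.9)):
    t=a+(e-a)*f;print(*go(t,down(th),b));b=(t,down(th))
E
```

```text
[-0.3411  0.0304 -0.0203] [ 0.0016 -0.0002 -0.6033]
[-0.2351 -0.2643 -0.0086] [ 0.   0.  -0.6]
[ 0.0756 -0.3455 -0.0085] [ 0.   0.  -0.6]
[ 0.24   -0.1051 -0.0063] [ 0.      0.     -0.3767]
```

>>> drive_tool([
  {"slide": [-0.341, 0.03, -0.02], "twist": [0, 0, -0.603], "fingers": 15},
  {"slide": [-0.341, 0.03, -0.02], "twist": [0, 0, -0.603], "fingers": 15},
  {"slide": [-0.341, 0.03, -0.02], "twist": [0, 0, -0.603], "fingers": 15},
  {"slide": [-0.341, 0.03, -0.02], "twist": [0, 0, -0.603], "fingers": 15},
  {"slide": [-0.341, 0.03, -0.02], "twist": [0, 0, -0.603], "fingers": 15},
  {"slide": [-0.341, 0.03, -0.02], "twist": [0, 0, -0.603], "fingers": 15},
  {"slide": [-0.341, 0.03, -0.02], "twist": [0, 0, -0.603], "fingers": 15},
  {"slide": [-0.341, 0.03, -0.02], "twist": [0, 0, -0.603], "fingers": 15},
])

```text
clock: 10.03
position: [0.4781, -0.0407, 0.2149]
eef_rot: [[0.505, -0.863, -0.002], [-0.863, -0.505, -0.001], [0.0, 0.003, -1.0]]
contact_force: [0.6, -0.2, -1.2]
width: 0.0281
grasp_force: 60.0
```

>>> drive_tool([
  {"slide": [-0.235, -0.264, -0.009], "twist": [0, 0, -0.6], "fingers": 15},
  {"slide": [-0.235, -0.264, -0.009], "twist": [0, 0, -0.6], "fingers": 15},
  {"slide": [-0.235, -0.264, -0.009], "twist": [0, 0, -0.6], "fingers": 15},
  {"slide": [-0.235, -0.264, -0.009], "twist": [0, 0, -0.6], "fingers": 15},
  {"slide": [-0.235, -0.264, -0.009], "twist": [0, 0, -0.6], "fingers": 15},
  {"slide": [-0.235, -0.264, -0.009], "twist": [0, 0, -0.6], "fingers": 15},
  {"slide": [-0.235, -0.264, -0.009], "twist": [0, 0, -0.6], "fingers": 15},
  {"slide": [-0.235, -0.264, -0.009], "twist": [0, 0, -0.6], "fingers": 15},
])

```text
clock: 10.7
position: [0.5115, 0.0598, 0.2174]
eef_rot: [[0.995, -0.099, -0.002], [-0.099, -0.995, -0.002], [-0.002, 0.002, -1.0]]
contact_force: [-0.2, -0.7, -0.6]
width: 0.0284
grasp_force: 60.0
```

>>> drive_tool([
  {"slide": [0.076, -0.345, -0.008], "twist": [0, 0, -0.6], "fingers": 15},
  {"slide": [0.076, -0.345, -0.008], "twist": [0, 0, -0.6], "fingers": 15},
  {"slide": [0.076, -0.345, -0.008], "twist": [0, 0, -0.6], "fingers": 15},
  {"slide": [0.076, -0.345, -0.008], "twist": [0, 0, -0.6], "fingers": 15},
  {"slide": [0.076, -0.345, -0.008], "twist": [0, 0, -0.6], "fingers": 15},
  {"slide": [0.076, -0.345, -0.008], "twist": [0, 0, -0.6], "fingers": 15},
  {"slide": [0.076, -0.345, -0.008], "twist": [0, 0, -0.6], "fingers": 15},
  {"slide": [0.076, -0.345, -0.008], "twist": [0, 0, -0.6], "fingers": 15},
])

```text
clock: 11.37
position: [0.545, 0.1603, 0.2195]
eef_rot: [[0.665, 0.747, -0.002], [0.747, -0.665, -0.003], [-0.004, 0.0, -1.0]]
contact_force: [0.1, -0.3, -1.1]
width: 0.0282
grasp_force: 60.0
```

>>> drive_tool([
  {"slide": [0.24, -0.105, -0.006], "twist": [0, 0, -0.377], "fingers": 15},
  {"slide": [0.24, -0.105, -0.006], "twist": [0, 0, -0.377], "fingers": 15},
  {"slide": [0.24, -0.105, -0.006], "twist": [0, 0, -0.377], "fingers": 15},
  {"slide": [0.24, -0.105, -0.006], "twist": [0, 0, -0.377], "fingers": 15},
  {"slide": [0.24, -0.105, -0.006], "twist": [0, 0, -0.377], "fingers": 15},
  {"slide": [0.24, -0.105, -0.006], "twist": [0, 0, -0.377], "fingers": 15},
  {"slide": [0.24, -0.105, -0.006], "twist": [0, 0, -0.377], "fingers": 15},
  {"slide": [0.24, -0.105, -0.006], "twist": [0, 0, -0.377], "fingers": 15},
])

```text
clock: 12.03
position: [0.5702, 0.2348, 0.2224]
eef_rot: [[0.143, 0.99, -0.0], [0.99, -0.143, -0.002], [-0.002, -0.0, -1.0]]
contact_force: [0.3, -0.2, -1.7]
width: 0.0283
grasp_force: 60.0
```

```bash
python3 - <<'E'
from h import *
o=get_obs();print(o["position"],o["eef_rot"],o["joint_pos"],o["grasp_force"])
print(go([.5691,.2354,.095],down(81.9)))
a=grab_frame("scene");b=grab_frame("top")
im=np.hstack([cv2.resize(a[120:230,330:440],None,fx=3.6,fy=3.6,interpolation=2),cv2.resize(b[150:260,100:210],None,fx=3.6,fy=3.6,interpolation=2)])
cv2.imwrite("pics/s3.png",im)
E
```

```text
[0.5702 0.2348 0.2224] [[ 0.1426  0.9898 -0.0003]
 [ 0.9898 -0.1426 -0.0018]
 [-0.0018 -0.0001 -1.    ]] [ 37.438   21.6015  -1.5614   0.0777 -66.9148 134.3331] 60.04412935115397
(array([ 0.0023, -0.0038,  0.4247]), array([-0.    ,  0.0012, -0.0011]))
```

View pics/s3.png

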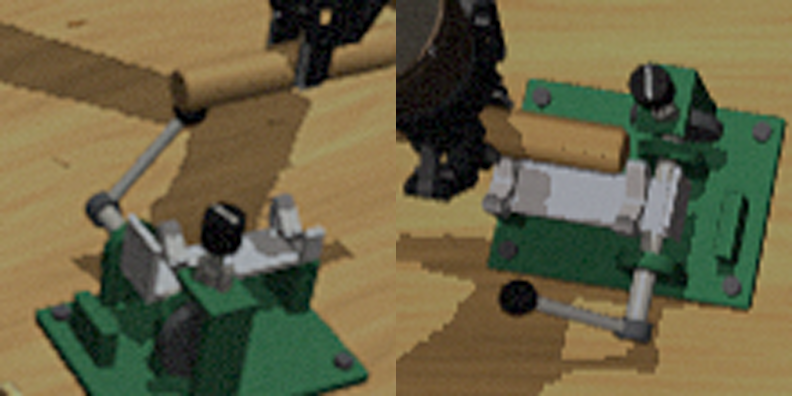

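>>> drive_tool([
  {"slide": [0.002, -0.004, 0.1], "twist": [0, 0, 0], "fingers": 15},
  {"slide": [0.002, -0.004, 0.2], "twist": [0, 0, 0], "fingers": 15},
  {"slide": [0.002, -0.004, 0.29], "twist": [0, 0, 0], "fingers": 15},
  {"slide": [0.002, -0.004, 0.36], "twist": [0, 0, 0], "fingers": 15},
  {"slide": [0.002, -0.004, 0.36], "twist": [0, 0, 0], "fingers": 15},
  {"slide": [0.002, -0.004, 0.36], "twist": [0, 0, 0], "fingers": 15},
])

```text
clock: 12.63
position: [0.5693, 0.2353, 0.1148]
eef_rot: [[0.141, 0.99, -0.0], [0.99, -0.141, -0.003], [-0.003, 0.0, -1.0]]
contact_force: [0.7, 0.8, -0.4]
width: 0.0285
grasp_force: 60.0
```

```bash
python3 - <<'E'
from h import *
o=get_obs();print(o["position"],o["contact_force"])
print(go([.5691,.2354,.090],down(81.9)))
p=o["position"]+[0,0,.007];d=o["eef_rot"][:,0]
for c in("scene","top"):print(c,"butt",proj(c,p-.0905*d),"plate top mid",proj(c,[.5578-.015*.141,.1556-.015*.99,.112]))
a=grab_frame("scene");b=grab_frame("top")
im=np.hstack([cv2.resize(a[130:200,355:445],None,fx=4.4,fy=4.4,interpolation=2),cv2.resize(b[170:240,100:190],None,fx=4.4,fy=4.4,interpolation=2)])
cv2.imwrite("pics/s4.png",im)
E
```

```text
[0.5693 0.2353 0.1148] [ 0.7368  0.7822 -0.4048]
(array([ 0.0005, -0.0006,  0.0827]), array([0.    , 0.0016, 0.0001]))
scene butt [[180.4367 373.1205]] plate top mid [[183.9755 370.859 ]]
top butt [[203.0217 172.2251]] plate top mid [[204.2606 174.9   ]]
```

View pics/s4.png

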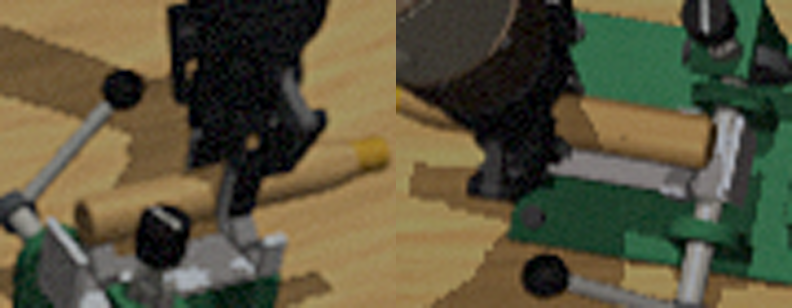

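>>> drive_tool([
  {"slide": [0, 0, 0.035], "twist": [0, 0, 0], "fingers": 15},
  {"slide": [0, 0, 0.06], "twist": [0, 0, 0], "fingers": 15},
  {"slide": [0, 0, 0.075], "twist": [0, 0, 0], "fingers": 15},
  {"slide": [0, 0, 0.082], "twist": [0, 0, 0], "fingers": 15},
  {"slide": [0, 0, 0.082], "twist": [0, 0, 0], "fingers": 15},
])

```text
clock: 13.15
position: [0.5691, 0.2355, 0.0901]
eef_rot: [[0.14, 0.99, 0.0], [0.99, -0.14, -0.002], [-0.001, 0.0, -1.0]]
contact_force: [0.4, -0.2, -1.1]
width: 0.0281
grasp_force: 60.0
```

Not yet in contact; lower a bit more.

>>> drive_tool([
  {"slide": [0, 0, 0.004], "twist": [0, 0, 0], "fingers": 15},
  {"slide": [0, 0, 0.008], "twist": [0, 0, 0], "fingers": 15},
  {"slide": [0, 0, 0.008], "twist": [0, 0, 0], "fingers": 15},
])

```text
clock: 13.4
position: [0.5696, 0.2358, 0.09]
eef_rot: [[0.14, 0.99, 0.002], [0.99, -0.14, -0.001], [-0.0, 0.002, -1.0]]
contact_force: [-2.8, -0.9, 5.0]
width: 0.0286
grasp_force: 60.7
```

>>> drive_tool([
  {"slide": [0, 0, 0.004], "twist": [0, 0, 0], "fingers": 50},
  {"slide": [0, 0, 0.004], "twist": [0, 0, 0], "fingers": 50},
  {"slide": [0, 0, 0.0], "twist": [0, 0, 0], "fingers": 50},
  {"slide": [0, 0, 0.0], "twist": [0, 0, 0], "fingers": 50},
  {"slide": [0, 0, 0.0], "twist": [0, 0, 0], "fingers": 50},
  {"slide": [0, 0, -0.1], "twist": [0, 0, 0], "fingers": 50},
  {"slide": [0, 0, -0.22], "twist": [0, 0, 0], "fingers": 50},
  {"slide": [0, 0, -0.4], "twist": [0, 0, 0], "fingers": 50},
])

```text
clock: 14.07
position: [0.5683, 0.2351, 0.1953]
eef_rot: [[0.141, 0.99, -0.003], [0.99, -0.141, -0.004], [-0.004, -0.002, -1.0]]
contact_force: [1.0, 0.6, -0.6]
width: 0.0501
grasp_force: 0.0
```

>>> drive_tool([
  {"slide": [0, 0, -0.03], "twist": [0, 0, 0], "fingers": 10},
  {"slide": [0, 0, -0.03], "twist": [0, 0, 0], "fingers": 10},
])

```text
clock: 14.23
position: [0.5715, 0.237, 0.2103]
eef_rot: [[0.14, 0.99, 0.01], [0.99, -0.14, 0.004], [0.006, 0.009, -1.0]]
contact_force: [-0.3, -1.4, 0.6]
width: 0.0269
grasp_force: 0.0
```

```bash
python3 - <<'E'
from h import *
o=get_obs();print(o["position"],o["eef_rot"],o["joint_pos"])
d=np.array([np.cos(1.4293),np.sin(1.4293),0]);y=np.array([-d[1],d[0],0]);o0=np.array([.5578,.1556,0])
print("seat px",proj("scene",o0+.085*d+[0,0,.096]),"fer tip",proj("scene",o0+.185*d+[0,0,.096]),"butt",proj("scene",o0-.015*d+[0,0,.096]))
a=grab_frame("scene");b=grab_frame("top")
im=np.hstack([cv2.resize(a[130:200,355:445],None,fx=4.4,fy=4.4,interpolation=2),cv2.resize(b[170:240,100:190],None,fx=4.4,fy=4.4,interpolation=2)])
cv2.imwrite("pics/s5.png",im)
for r in outline_of("scene","handle_mid"):
  if r["position"][1]>340: rc=np.argwhere(r["region"]);print(r["position"],rc[rc[:,1].argmin()],rc[rc[:,1].argmax()])
E
```

```text
[0.5715 0.237  0.2103] [[ 0.1399  0.9901  0.0099]
 [ 0.9901 -0.14    0.0045]
 [ 0.0058  0.0092 -0.9999]] [ 37.5632  21.967   -2.8349   0.1581 -64.5909 134.3259]
seat px [[180.5283 404.2181]] fer tip [[172.4896 436.9209]] butt [[188.9105 370.1179]]
[177.2, 408.5] [184 373] [171 441]
```

View pics/s5.png

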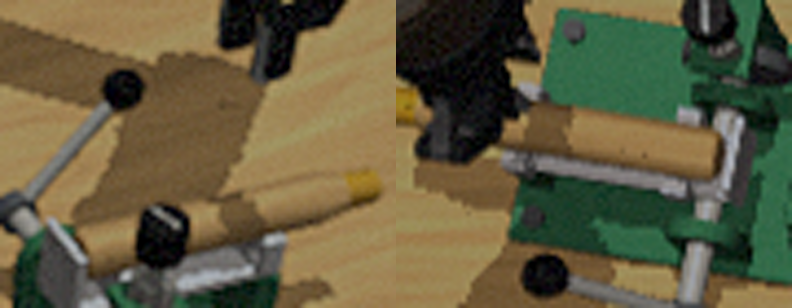

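```bash
cat >> h.py <<'E'
PV=np.array([.5578,.1556,0]);DX=np.array([np.cos(1.4293),np.sin(1.4293),0]);DY=np.array([-DX[1],DX[0],0])
def loc(x,y,z): return PV+x/1000*DX+y/1000*DY+np.array([0,0,z/1000])
E
python3 - <<'E'
from h import *
t=loc(110,90,210);print(t,go(t,down(81.9)))
b=(t,down(81.9));print(go(loc(110,90,135),down(81.9),b))
E
```

```text
[0.4842 0.2772 0.21  ] (array([ 0.0977, -0.2984, -0.0194]), array([-0.0001,  0.0007,  0.0001]))
(array([0.  , 0.  , 0.25]), array([0., 0., 0.]))
```

>>> drive_tool([
  {"slide": [0.098, -0.298, 0], "twist": [0, 0, 0], "fingers": 0},
  {"slide": [0.098, -0.298, 0], "twist": [0, 0, 0], "fingers": 0},
  {"slide": [0.098, -0.298, 0], "twist": [0, 0, 0], "fingers": 0},
  {"slide": [0.098, -0.298, 0.06], "twist": [0, 0, 0], "fingers": 0},
  {"slide": [0.098, -0.298, 0.15], "twist": [0, 0, 0], "fingers": 0},
  {"slide": [0.098, -0.298, 0.23], "twist": [0, 0, 0], "fingers": 0},
  {"slide": [0.098, -0.298, 0.23], "twist": [0, 0, 0], "fingers": 0},
  {"slide": [0.098, -0.298, 0.23], "twist": [0, 0, 0], "fingers": 0},
])

```text
clock: 15.05
position: [0.4843, 0.2765, 0.1341]
eef_rot: [[0.14, 0.99, -0.002], [0.99, -0.14, -0.005], [-0.005, -0.001, -1.0]]
contact_force: [0.6, -0.7, 0.4]
width: -0.0002
grasp_force: 0.0
```

```bash
python3 - <<'E'
from h import *
o=get_obs();q=o["position"]-PV;print("local",q@DX*1e3,q@DY*1e3,q[2]*1e3,o["width"],o["eef_rot"][:,2])
for f in range(50,131,5):
    print(f,go(loc(100*np.cos(np.radians(f))+24,90,58+100*np.sin(np.radians(f))))[0])
E
```

```text
local 109.34337810169595 89.80448621686645 134.12660293323594 -0.00016455071235889097 [-0.0021 -0.0047 -1.    ]
50 [-0.0702 -0.0007 -0.0012]
55 [-0.0934 -0.0008 -0.0188]
60 [-0.118  -0.0008 -0.0343]
65 [-0.1438 -0.0009 -0.0476]
70 [-0.1708 -0.0009 -0.0586]
75 [-0.1985 -0.0009 -0.0672]
80 [-0.227  -0.001  -0.0734]
85 [-0.2558 -0.001  -0.077 ]
90 [-0.2849 -0.001  -0.0782]
95 [-0.3139 -0.001  -0.0768]
100 [-0.3427 -0.0011 -0.0728]
105 [-0.3711 -0.0011 -0.0664]
110 [-0.3988 -0.0011 -0.0575]
115 [-0.4256 -0.0011 -0.0462]
120 [-0.4513 -0.0011 -0.0327]
125 [-0.4758 -0.0011 -0.0169]
130 [-0.4987 -0.0011  0.0009]
```

>>> drive_tool([
  {"slide": [-0.04, 0, 0], "twist": [0, 0, 0], "fingers": 0},
  {"slide": [-0.07, 0, 0], "twist": [0, 0, 0], "fingers": 0},
  {"slide": [-0.093, 0, -0.017], "twist": [0, 0, 0], "fingers": 0},
  {"slide": [-0.118, 0, -0.033], "twist": [0, 0, 0], "fingers": 0},
  {"slide": [-0.144, 0, -0.046], "twist": [0, 0, 0], "fingers": 0},
  {"slide": [-0.171, 0, -0.057], "twist": [0, 0, 0], "fingers": 0},
  {"slide": [-0.199, 0, -0.066], "twist": [0, 0, 0], "fingers": 0},
  {"slide": [-0.227, 0, -0.072], "twist": [0, 0, 0], "fingers": 0},
])

```text
clock: 15.72
position: [0.4783, 0.2152, 0.1631]
eef_rot: [[0.14, 0.99, 0.012], [0.99, -0.14, 0.013], [0.015, 0.01, -1.0]]
contact_force: [-9.4, 15.7, 16.8]
width: 0.0003
grasp_force: 10.9
```

```bash
python3 - <<'E'
from h import *
o=get_obs();q=o["position"]-PV;print("local",q@DX*1e3,q@DY*1e3,q[2]*1e3,o["contact_force"])
a=grab_frame("scene");b=grab_frame("top")
im=np.hstack([cv2.resize(a[110:200,345:445],None,fx=4,fy=4,interpolation=2),cv2.resize(b[160:250,100:200],None,fx=4,fy=4,interpolation=2)])
cv2.imwrite("pics/s6.png",im)
for f in(50,60,70,80,90):print(f,[proj(c,loc(100*np.cos(np.radians(f)),90,62+100*np.sin(np.radians(f)))) for c in("scene","top")])
E
```

```text
local 47.82290566101296 87.16048057304594 163.14910645183997 [-9.3665 15.6932 16.7758]
50 [array([[150.1324, 382.4257]]), array([[232.524, 133.902]])]
60 [array([[148.0513, 378.1686]]), array([[232.728 , 138.6471]])]
70 [array([[146.8891, 373.2077]]), array([[233.2162, 144.3445]])]
80 [array([[146.7045, 367.697 ]]), array([[233.9757, 150.8015]])]
90 [array([[147.5211, 361.818 ]]), array([[234.9814, 157.787 ]])]
```

View pics/s6.png

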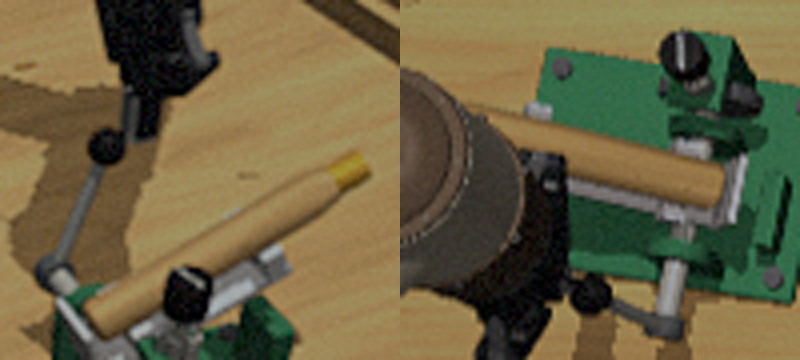

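>>> drive_tool([
  {"slide": [0.05, 0, 0], "twist": [0, 0, 0], "fingers": 0},
  {"slide": [0.05, 0, 0.036], "twist": [0, 0, 0], "fingers": 0},
  {"slide": [0.05, 0, 0.036], "twist": [0, 0, 0], "fingers": 0},
  {"slide": [0.01, 0, 0.027], "twist": [0, 0, 0], "fingers": 0},
  {"slide": [-0.02, 0, 0.022], "twist": [0, 0, 0], "fingers": 0},
  {"slide": [-0.04, 0, 0.017], "twist": [0, 0, 0], "fingers": 0},
  {"slide": [-0.068, 0, 0.014], "twist": [0, 0, 0], "fingers": 0},
  {"slide": [-0.097, 0, 0.012], "twist": [0, 0, 0], "fingers": 0},
])

```text
clock: 16.48
position: [0.4717, 0.1827, 0.1557]
eef_rot: [[0.141, 0.99, 0.004], [0.99, -0.141, 0.005], [0.005, 0.003, -1.0]]
contact_force: [-3.2, 8.6, 0.9]
width: 0.0
grasp_force: 3.8
```

```bash
python3 - <<'E'
from h import *
o=get_obs();q=o["position"]-PV;print("local",q@DX*1e3,q@DY*1e3,q[2]*1e3,o["contact_force"],o["eef_rot"][:,2],o["joint_pos"])
E
```

```text
local 14.676833589048549 89.02954925544576 155.7146795421793 [-3.1944  8.6007  0.9172] [ 0.0042  0.0049 -1.    ] [ 39.5457  14.5051 -22.506   -0.0786 -52.6229 132.4042]
```

>>> drive_tool([
  {"slide": [-0.029, 0, 0.001], "twist": [0, 0, 0], "fingers": 0},
  {"slide": [-0.058, 0, 0.002], "twist": [0, 0, 0], "fingers": 0},
  {"slide": [-0.086, 0, 0.006], "twist": [0, 0, 0], "fingers": 0},
  {"slide": [-0.114, 0, 0.012], "twist": [0, 0, 0], "fingers": 0},
  {"slide": [-0.141, 0, 0.02], "twist": [0, 0, 0], "fingers": 0},
  {"slide": [-0.167, 0, 0.03], "twist": [0, 0, 0], "fingers": 0},
  {"slide": [-0.191, 0, 0.04], "twist": [0, 0, 0], "fingers": 0},
  {"slide": [-0.205, 0, 0.045], "twist": [0, 0, 0], "fingers": 0},
])

```text
clock: 17.15
position: [0.4658, 0.1244, 0.1432]
eef_rot: [[0.142, 0.99, 0.011], [0.99, -0.142, 0.011], [0.013, 0.01, -1.0]]
contact_force: [-8.3, 28.1, 12.4]
width: -0.0001
grasp_force: 14.0
```

```bash
python3 - <<'E'
from h import *
o=get_obs();q=o["position"]-PV;print("local",q@DX*1e3,q@DY*1e3,q[2]*1e3,o["contact_force"],o["eef_rot"][:,2],o["joint_pos"])
E
```

```text
local -43.88032175935493 86.71973256569133 143.21895136952773 [-8.2636 28.1174 12.3675] [ 0.0114  0.0112 -0.9999] [ 34.2051  12.95   -26.8137  -0.2136 -49.3365 137.7567]
```

>>> drive_tool([
  {"slide": [-0.006, 0, -0.004], "twist": [0, 0, 0], "fingers": 0},
  {"slide": [-0.006, 0, -0.004], "twist": [0, 0, 0], "fingers": 0},
  {"slide": [-0.006, 0, -0.004], "twist": [0, 0, 0], "fingers": 0},
  {"slide": [0.03, 0, -0.01], "twist": [0, 0, 0], "fingers": 0},
  {"slide": [0.08, 0, -0.05], "twist": [0, 0, 0], "fingers": 0},
  {"slide": [0.12, -0.1, -0.15], "twist": [0, 0, 0], "fingers": 0},
  {"slide": [0.15, -0.2, -0.3], "twist": [0, 0, 0], "fingers": 40},
  {"slide": [0.15, -0.25, -0.4], "twist": [0, 0, 0], "fingers": 50},
])

```text
clock: 17.82
position: [0.3961, 0.1735, 0.2546]
eef_rot: [[0.141, 0.99, -0.002], [0.99, -0.141, -0.004], [-0.005, -0.001, -1.0]]
contact_force: [1.4, 1.8, 0.1]
width: 0.023
grasp_force: 0.0
```

```bash
python3 - <<'E'
from h import *
a=grab_frame("scene");b=grab_frame("top");cv2.imwrite("pics/s7.png",a);cv2.imwrite("pics/t7.png",b)
def bed(phi):
    f=np.radians(phi);return loc(100*np.cos(f),90,62+100*np.sin(f))
for f in(115,120,125,130):print(f,proj("scene",bed(f)),proj("top",bed(f)))
for c,im in(("scene",a),("top",b)):
    g=(im.max(2)<45).astype(np.uint8);n,l,s,ce=cv2.connectedComponentsWithStats(g)
    p=proj(c,bed(128))[0]
    for i in range(1,n):
        if s[i,4]>8 and np.hypot(ce[i][1]-p[0],ce[i][0]-p[1])<25:print(c,"dark",ce[i][::-1],s[i])
# handle predicted, bed angle th
for th in(70,75,80):
    t=np.radians(th);ux=np.cos(t)*DX+np.r_[0,0,np.sin(t)];uz=-np.sin(t)*DX+np.r_[0,0,np.cos(t)]
    S=PV+[0,0,.062]+.085*ux+.034*uz
    print(th,"seat",S,"sc mid/tip/butt",proj("scene",[S,S+.1*ux,S-.1*ux]).round(1).tolist(),"top",proj("top",[S,S+.1*ux,S-.1*ux]).round(1).tolist())
for c in("scene","top"):
  for r in outline_of(c,"handle_mid"):
    rc=np.argwhere(r["region"]);print(c,np.round(r["position"],1),round(r["score"],2),len(rc),"ext r",rc[:,0].min(),rc[:,0].max(),"c",rc[:,1].min(),rc[:,1].max())
print([(r["position"],r["score"]) for r in search_frame("scene","lever_ball")],[(r["position"],r["score"]) for r in search_frame("top","lever_ball")])
E
```

```text
115 [[153.7434 346.8527]] [[238.3121 175.8441]]
120 [[155.6256 344.0257]] [[239.0684 179.2891]]
125 [[157.6857 341.3141]] [[239.8388 182.6042]]
130 [[159.905  338.7416]] [[240.616  185.7609]]
scene dark [159.5882 338.8676] [335 155   9  10  68]
top dark [226.4048 176.4286] [171 223  10   7  42]
top dark [240.6267 185.4133] [181 236  10  10  75]
70 seat [0.5574 0.1528 0.1535] sc mid/tip/butt [[169.8, 377.2], [134.9, 394.9], [201.8, 360.9]] top [[199.8, 167.0], [188.0, 144.3], [210.0, 186.8]]
75 seat [0.5563 0.1449 0.1529] sc mid/tip/butt [[170.6, 374.3], [135.4, 389.0], [202.7, 360.9]] top [[200.3, 170.3], [188.9, 151.1], [210.2, 186.8]]
80 seat [0.5552 0.1371 0.1516] sc mid/tip/butt [[171.7, 371.4], [136.5, 382.9], [203.6, 361.0]] top [[200.9, 173.5], [189.9, 158.2], [210.4, 186.8]]
scene [336.4 300.9] 0.89 1445 ext r 317 359 c 259 350
scene [205.7 164.4] 0.87 824 ext r 200 214 c 128 203
scene [283.3 122. ] 0.83 909 ext r 251 320 c 111 135
scene [173.4 370.4] 0.72 910 ext r 135 206 c 356 387
scene [183.7 305.3] 0.67 986 ext r 164 198 c 283 318
top [204.2 173.9] 0.9 492 ext r 187 215 c 154 191
top [240.  417.1] 0.85 867 ext r 204 277 c 410 425
top [322.  360.4] 0.76 954 ext r 296 346 c 322 390
top [126.7 306.5] 0.63 752 ext r 117 133 c 272 343
top [171.8 173.2] 0.51 145 ext r 168 181 c 165 177
[([184.8, 392.3], 0.74), ([185.8, 375.4], 0.73)] [([217.5, 169.7], 0.92), ([169.4, 372.4], 0.61)]
```

```bash
cat >> h.py <<'E'
t_=np.radians(80);UX=np.cos(t_)*DX+np.r_[0,0,np.sin(t_)];UZ=-np.sin(t_)*DX+np.r_[0,0,np.cos(t_)]
SEAT=PV+[0,0,.062]+.085*UX+.034*UZ
RT=np.c_[np.cross(DY,UX),-DY,-UX]
E
python3 - <<'E'
from h import *
o=get_obs();print(o["position"],o["clock"],o["joint_pos"]);b=(o["position"],o["eef_rot"])
A=np.array([.42,.16,.30]);print(go(A,RT));B=SEAT+.135*UX;print(B,go(B,RT,(A,RT)))
E
```

```text
[0.3974 0.1735 0.2535] 18.1167 [ 45.26     1.9544 -22.431    0.0749 -65.7228 126.5909]
(array([-0.0342,  0.0809, -0.1549]), array([-0.0001, -0.1097, -0.0001]))
[0.5585 0.1603 0.2846] (array([0.0739, 0.4568, 0.0392]), array([0., 0., 0.]))
```

>>> drive_tool([
  {"slide": [-0.034, 0.03, -0.155], "twist": [0, -0.11, 0], "fingers": 50},
  {"slide": [-0.034, 0.08, -0.155], "twist": [0, -0.11, 0], "fingers": 50},
  {"slide": [-0.034, 0.08, -0.155], "twist": [0, -0.11, 0], "fingers": 50},
])

```text
clock: 18.37
position: [0.4228, 0.1616, 0.3008]
eef_rot: [[0.139, 0.99, -0.022], [0.975, -0.141, -0.175], [-0.176, 0.003, -0.984]]
contact_force: [0.2, 0.4, 0.2]
width: 0.0502
grasp_force: 0.0
```

>>> drive_tool([
  {"slide": [0.074, 0.457, 0.02], "twist": [0, 0, 0], "fingers": 50},
  {"slide": [0.074, 0.457, 0.02], "twist": [0, 0, 0], "fingers": 50},
  {"slide": [0.074, 0.457, 0.02], "twist": [0, 0, 0], "fingers": 50},
  {"slide": [0.074, 0.457, 0.039], "twist": [0, 0, 0], "fingers": 50},
  {"slide": [0.074, 0.457, 0.039], "twist": [0, 0, 0], "fingers": 50},
  {"slide": [0.074, 0.457, 0.039], "twist": [0, 0, 0], "fingers": 50},
])

```text
clock: 18.87
position: [0.5586, 0.1602, 0.2825]
eef_rot: [[0.14, 0.99, -0.029], [0.974, -0.143, -0.174], [-0.177, -0.004, -0.984]]
contact_force: [0.2, 0.1, 0.7]
width: 0.05
grasp_force: 0.0
```

```bash
python3 - <<'E'
from h import *
o=get_obs();print(o["position"],o["width"],o["eef_rot"],RT,go(SEAT+.045*UX,RT))
b=grab_frame("scene");f=[r for r in outline_of("scene","handle_mid") if abs(r["position"][1]-371)<12]
for r in f:
  rc=np.argwhere(r["region"]);m=rc.mean(0);
  for row in(140,150,160,190,195,200):
    c=rc[rc[:,0]==row][:,1];print(row,c.min() if len(c) else 0,c.max() if len(c) else 0,len(c))
P=[SEAT+s*UX for s in np.linspace(-.1,.1,9)];print(proj("scene",P))
E
```

```text
[0.5586 0.1602 0.2825] 0.049987920492944246 [[ 0.14    0.9897 -0.029 ]
 [ 0.9743 -0.1429 -0.1742]
 [-0.1765 -0.0038 -0.9843]] [[ 0.1389  0.99   -0.0245]
 [ 0.975  -0.141  -0.1719]
 [-0.1736 -0.     -0.9848]] (array([-0.0003,  0.0007,  0.2931]), array([-0.0026,  0.0019, -0.0008]))
140 378 386 9
150 373 385 13
160 370 382 13
190 360 371 12
195 359 369 11
200 357 367 11
[[203.5645 360.9689]
 [195.8838 363.4869]
 [188.0182 366.0655]
 [179.961  368.7069]
 [171.705  371.4135]
 [163.2429 374.1877]
 [154.5668 377.032 ]
 [145.6685 379.9491]
 [136.5393 382.942 ]]
```

>>> drive_tool([
  {"slide": [0, 0.001, 0.08], "twist": [-0.002, 0.002, 0], "fingers": 50},
  {"slide": [0, 0.001, 0.16], "twist": [-0.002, 0.002, 0], "fingers": 50},
  {"slide": [0, 0.001, 0.23], "twist": [-0.002, 0.002, 0], "fingers": 50},
  {"slide": [0, 0.001, 0.28], "twist": [-0.002, 0.002, 0], "fingers": 50},
  {"slide": [0, 0.001, 0.293], "twist": [-0.002, 0.002, 0], "fingers": 50},
  {"slide": [0, 0.001, 0.293], "twist": [-0.002, 0.002, 0], "fingers": 50},
])

```text
clock: 19.47
position: [0.556, 0.1462, 0.1989]
eef_rot: [[0.138, 0.99, -0.02], [0.976, -0.139, -0.169], [-0.17, 0.003, -0.985]]
contact_force: [0.3, -0.7, -0.2]
width: 0.0498
grasp_force: 0.0
```

```bash
python3 - <<'E'
from h import *
o=get_obs();print(o["position"],o["contact_force"],go(SEAT+.045*UX,RT))
E
```

```text
[0.556  0.1462 0.1989] [ 0.3468 -0.669  -0.2186] (array([-0.0027,  0.0015,  0.0106]), array([ 0.0023, -0.0021,  0.0008]))
```

>>> drive_tool([
  {"slide": [0, 0, 0.005], "twist": [0, 0, 0], "fingers": 35},
  {"slide": [0, 0, 0.005], "twist": [0, 0, 0], "fingers": 25},
  {"slide": [0, 0, 0.005], "twist": [0, 0, 0], "fingers": 15},
  {"slide": [0, 0, 0.005], "twist": [0, 0, 0], "fingers": 15},
  {"slide": [0, 0, 0.005], "twist": [0, 0, 0], "fingers": 15},
  {"slide": [0, 0, 0.005], "twist": [0, 0, 0], "fingers": 15},
])

```text
clock: 19.97
position: [0.5565, 0.1462, 0.1993]
eef_rot: [[0.138, 0.99, -0.019], [0.976, -0.14, -0.168], [-0.17, 0.004, -0.986]]
contact_force: [-5.9, 1.4, 6.7]
width: 0.0286
grasp_force: 60.0
```

```bash
python3 - <<'E'
from h import *
o=get_obs();R=o["eef_rot"];p=o["position"];print(p,R,o["contact_force"],o["ft_torque"],o["width"])
print("up 30mm (world z) in tool", R.T@[0,0,.03]/.3, "seat in tool frame mm",R.T@(SEAT-p)*1e3, "handle axis in tool",R.T@UX)
E
```

```text
[0.5565 0.1462 0.1993] [[ 0.1385  0.9902 -0.0195]
 [ 0.9758 -0.1398 -0.1684]
 [-0.1695  0.0043 -0.9855]] [-5.8947  1.3636  6.7349] [ 0.2117  1.7296 -0.3084] 0.028615174567410317
up 30mm (world z) in tool [-0.017   0.0004 -0.0986] seat in tool frame mm [-1.05   -0.2318 48.6028] handle axis in tool [ 0.0042  0.0045 -1.    ]
```

>>> drive_tool([
  {"slide": [-0.007, 0, -0.04], "twist": [0, 0, 0], "fingers": 15},
  {"slide": [-0.02, 0, -0.11], "twist": [0, 0, 0], "fingers": 15},
  {"slide": [-0.036, 0, -0.2], "twist": [0, 0, 0], "fingers": 15},
  {"slide": [-0.05, 0, -0.29], "twist": [0, 0, 0], "fingers": 15},
  {"slide": [-0.05, 0, -0.29], "twist": [0, 0, 0], "fingers": 15},
  {"slide": [-0.05, 0, -0.29], "twist": [0, 0, 0], "fingers": 15},
])

```text
clock: 20.47
position: [0.5577, 0.1471, 0.288]
eef_rot: [[0.139, 0.99, -0.014], [0.976, -0.14, -0.165], [-0.165, 0.009, -0.986]]
contact_force: [-0.3, -0.0, -1.7]
width: 0.0287
grasp_force: 59.5
```

```bash
python3 - <<'E'
from h import *
o=get_obs();R=o["eef_rot"];p=o["position"];print(p,o["contact_force"],o["width"],o["joint_pos"])
b=grab_frame("scene");cv2.imwrite("pics/s8.png",b)
c=p+R@[-.001,0,.0486];ux=-R[:,2]
print("pred mid/tip/butt",proj("scene",[c,c+.1*ux,c-.1*ux]))
for r in outline_of("scene","handle_mid"):
  if abs(r["position"][1]-371)<25:
    rc=np.argwhere(r["region"]);print(r["position"],rc[:,0].min(),rc[:,0].max());
    for row in range(rc[:,0].min(),rc[:,0].max(),10):
      q=rc[rc[:,0]==row][:,1];print(row,q.mean(),len(q))
Rt=down(79)
A=np.array([.632,-.038,.275]);print("to above stall",go(A,Rt))
E
```

```text
[0.5577 0.1471 0.288 ] [-0.306  -0.0342 -1.6777] 0.028702574835132368 [ 34.6741  17.3307  -1.762    7.5042 -77.113  135.1806]
pred mid/tip/butt [[141.736  376.6776]
 [102.8621 388.5775]
 [176.797  365.945 ]]
[145.3, 376.1] 102 179
102 386.0 3
112 384.0 7
122 380.0 7
132 379.5 14
142 376.5 14
152 373.5 14
162 371.0 15
172 367.5 14
to above stall (array([-0.5589,  0.3357,  0.131 ]), array([0.005 , 0.1081, 0.0325]))
```

>>> drive_tool([
  {"slide": [-0.12, 0.07, 0.02], "twist": [0.001, 0.03, 0.01], "fingers": 15},
  {"slide": [-0.24, 0.145, 0.05], "twist": [0.002, 0.06, 0.02], "fingers": 15},
  {"slide": [-0.35, 0.21, 0.08], "twist": [0.003, 0.08, 0.03], "fingers": 15},
  {"slide": [-0.45, 0.27, 0.105], "twist": [0.005, 0.108, 0.032], "fingers": 15},
  {"slide": [-0.53, 0.318, 0.125], "twist": [0.005, 0.108, 0.032], "fingers": 15},
  {"slide": [-0.559, 0.336, 0.131], "twist": [0.005, 0.108, 0.032], "fingers": 15},
  {"slide": [-0.559, 0.336, 0.131], "twist": [0.005, 0.108, 0.032], "fingers": 15},
  {"slide": [-0.559, 0.336, 0.131], "twist": [0.005, 0.108, 0.032], "fingers": 15},
])

```text
clock: 21.23
position: [0.6321, -0.0383, 0.2742]
eef_rot: [[0.191, 0.982, -0.002], [0.982, -0.191, -0.001], [-0.001, -0.002, -1.0]]
contact_force: [-0.4, 0.6, -1.1]
width: 0.0292
grasp_force: 59.5
```

```bash
python3 - <<'E'
from h import *
o=get_obs();R=o["eef_rot"];p=o["position"];print(p,R,o["contact_force"],o["joint_pos"])
c=p+R@[-.001,0,.0486];ux=-R[:,2]
for cam in("scene","top"):
  b=grab_frame(cam);cv2.imwrite(f"pics/{cam}9.png",b)
  print(cam,"pred mid/tip/butt",proj(cam,[c,c+.1*ux,c-.1*ux]).tolist())
  for r in outline_of(cam,"handle_mid")+outline_of(cam,"standing_a_mid"):
    rc=np.argwhere(r["region"]);print(r["position"],r["score"],len(rc),rc.min(0),rc.max(0))
    if cam=="scene" and abs(r["position"][1]-proj(cam,c)[0,1])<10:
      for row in range(rc[:,0].min(),rc[:,0].max(),8):
        q=rc[rc[:,0]==row][:,1];print("  ",row,q.mean(),len(q),proj(cam,[c+s*ux for s in np.linspace(-.1,.1,3)])[0,1])
print(go([.633,-.038,.162],down(79)))
E
```

```text
[ 0.6321 -0.0383  0.2742] [[ 0.191   0.9816 -0.0021]
 [ 0.9816 -0.191  -0.0006]
 [-0.001  -0.0019 -1.    ]] [-0.4059  0.5549 -1.0997] [ 11.1537  21.5281   5.8172   0.0136 -74.4136 157.8311]
scene pred mid/tip/butt [[186.3618815583947, 330.0026343396929], [147.41864116347506, 333.2481092826972], [220.72941132166702, 327.1384926922966]]
[205.9, 164.8] 0.85 846 [200 128] [214 203]
[337.2, 299.6] 0.84 1462 [317 259] [359 351]
[286.4, 122.4] 0.78 1019 [251 108] [320 134]
[192.2, 327.7] 0.65 821 [151 321] [223 338]
   151 329.5 2 327.1384926922966
   159 329.0 5 327.1384926922966
   167 328.0 5 327.1384926922966
   175 331.5 14 327.1384926922966
   183 330.5 16 327.1384926922966
   191 330.0 15 327.1384926922966
   199 329.0 15 327.1384926922966
   207 328.5 14 327.1384926922966
   215 328.0 13 327.1384926922966
[238.0, 282.1] 0.71 792 [207 275] [268 289]
top pred mid/tip/butt [[162.8452713987629, 245.01246612839583], [148.9985556693424, 242.70124269432816], [174.68562062707514, 246.98879706049377]]
[172.7, 250.2] 0.79 206 [153 240] [180 252]
[126.2, 307.3] 0.76 791 [117 272] [134 344]
[321.0, 357.6] 0.72 861 [296 322] [346 389]
[173.6, 293.5] 0.81 332 [160 288] [190 301]
(array([-0.0036,  0.0026,  0.3804]), array([0.0007, 0.0001, 0.0019]))
```

>>> drive_tool([
  {"slide": [-0.003, 0.003, 0.08], "twist": [0, 0, 0], "fingers": 15},
  {"slide": [-0.003, 0.003, 0.17], "twist": [0, 0, 0], "fingers": 15},
  {"slide": [-0.003, 0.003, 0.25], "twist": [0, 0, 0], "fingers": 15},
  {"slide": [-0.003, 0.003, 0.32], "twist": [0, 0, 0], "fingers": 15},
  {"slide": [-0.003, 0.003, 0.355], "twist": [0, 0, 0], "fingers": 15},
  {"slide": [-0.003, 0.003, 0.37], "twist": [0, 0, 0], "fingers": 15},
  {"slide": [-0.003, 0.003, 0.37], "twist": [0, 0, 0], "fingers": 15},
])

```text
clock: 22.12
position: [0.6332, -0.0389, 0.1644]
eef_rot: [[0.189, 0.982, -0.0], [0.982, -0.189, -0.001], [-0.001, -0.0, -1.0]]
contact_force: [-0.7, -0.2, -0.8]
width: 0.0291
grasp_force: 59.5
```

>>> drive_tool([
  {"slide": [0, 0, 0.004], "twist": [0, 0, 0], "fingers": 15},
  {"slide": [0, 0, 0.008], "twist": [0, 0, 0], "fingers": 15},
  {"slide": [0, 0, 0.012], "twist": [0, 0, 0], "fingers": 15},
  {"slide": [0, 0, 0.012], "twist": [0, 0, 0], "fingers": 15},
])

```text
clock: 22.45
position: [0.6336, -0.0391, 0.1621]
eef_rot: [[0.19, 0.982, 0.002], [0.982, -0.19, -0.0], [0.0, 0.002, -1.0]]
contact_force: [0.1, 0.7, -2.2]
width: 0.0283
grasp_force: 59.5
```

>>> drive_tool([
  {"slide": [0, 0, 0.004], "twist": [0, 0, 0], "fingers": 15},
  {"slide": [0, 0, 0.008], "twist": [0, 0, 0], "fingers": 15},
  {"slide": [0, 0, 0.008], "twist": [0, 0, 0], "fingers": 15},
])

```text
clock: 22.7
position: [0.6339, -0.0394, 0.1606]
eef_rot: [[0.189, 0.982, 0.003], [0.982, -0.189, -0.001], [-0.0, 0.003, -1.0]]
contact_force: [-1.6, 0.8, 5.3]
width: 0.0288
grasp_force: 60.3
```

>>> drive_tool([
  {"slide": [0, 0, -0.002], "twist": [0, 0, 0], "fingers": 22},
  {"slide": [0, 0, -0.002], "twist": [0, 0, 0], "fingers": 35},
  {"slide": [0, 0, -0.002], "twist": [0, 0, 0], "fingers": 50},
  {"slide": [0, 0, -0.002], "twist": [0, 0, 0], "fingers": 50},
  {"slide": [0, 0, -0.002], "twist": [0, 0, 0], "fingers": 50},
  {"slide": [0, 0, -0.1], "twist": [0, 0, 0], "fingers": 50},
  {"slide": [0, 0, -0.22], "twist": [0, 0, 0], "fingers": 50},
  {"slide": [0, 0, -0.36], "twist": [0, 0, 0], "fingers": 50},
])

```text
clock: 23.37
position: [0.6321, -0.0392, 0.2655]
eef_rot: [[0.19, 0.982, -0.005], [0.982, -0.19, -0.001], [-0.002, -0.004, -1.0]]
contact_force: [1.1, -0.3, 0.8]
width: 0.05
grasp_force: 0.0
```

>>> drive_tool([
  {"slide": [0, 0, -0.08], "twist": [0, 0, 0], "fingers": 50},
  {"slide": [0, 0.0, -0.08], "twist": [0, 0, 0], "fingers": 50},
  {"slide": [0, -0.2, -0.1], "twist": [0, 0, 0], "fingers": 50},
  {"slide": [0, -0.4, -0.1], "twist": [0, 0, 0], "fingers": 50},
  {"slide": [0, -0.6, -0.1], "twist": [0, 0, 0], "fingers": 50},
  {"slide": [0, -0.6, -0.1], "twist": [0, 0, 0], "fingers": 50},
  {"slide": [0, -0.6, -0.1], "twist": [0, 0, 0], "fingers": 50},
])

```text
clock: 23.95
position: [0.4516, -0.0051, 0.2962]
eef_rot: [[0.189, 0.982, -0.001], [0.982, -0.189, 0.0], [0.0, -0.001, -1.0]]
contact_force: [-0.9, -0.5, -0.2]
width: 0.0503
grasp_force: 0.0
```

```bash
python3 - <<'E'
from h import *
o=get_obs();print(o["position"],o["contact_force"],o["clock"])
c=np.array([.633,-.039,.112])
for cam in("scene","top"):
  b=grab_frame(cam);cv2.imwrite(f"pics/{cam}10.png",b)
  print(cam,"pred mid/tip/butt",proj(cam,[c,c+[0,0,.1],c-[0,0,.1]]).tolist())
  for r in outline_of(cam,"handle_mid")+outline_of(cam,"standing_a_mid"):
    rc=np.argwhere(r["region"]);print(np.round(r["position"],1),round(r["score"],2),len(rc),rc.min(0),rc.max(0))
    if cam=="scene" and abs(r["position"][1]-329)<10:
      print([(row,rc[rc[:,0]==row][:,1].mean()) for row in range(rc[:,0].min(),rc[:,0].max(),10)])
  im=b;g=(im.max(2)<45).astype(np.uint8);n,l,s,ce=cv2.connectedComponentsWithStats(g)
  p=proj(cam,loc(-64,90,139))[0];print([ce[i][::-1] for i in range(1,n) if s[i,4]>20 and np.hypot(*(ce[i][::-1]-p))<12],p)
  # brass tips
  h=cv2.cvtColor(b,cv2.COLOR_BGR2HSV);y=cv2.inRange(h,(20,150,110),(35,255,255));n,l,s,ce=cv2.connectedComponentsWithStats(y);print("yellow",[(ce[i][::-1].round(1).tolist(),int(s[i,4])) for i in range(1,n) if s[i,4]>8])
E
```

```text
[ 0.4516 -0.0051  0.2962] [-0.8724 -0.4972 -0.2363] 23.95
scene pred mid/tip/butt [[225.42489624007942, 327.2724643024365], [191.56699387443433, 330.0455033771309], [255.55701288862184, 324.80457553699296]]
[217.9 328.1] 0.91 737 [189 320] [247 335]
[(189, np.float64(329.0)), (199, np.float64(329.5)), (209, np.float64(328.5)), (219, np.float64(328.0)), (229, np.float64(326.5)), (239, np.float64(326.0))]
[285.2 124.4] 0.83 987 [251 110] [320 136]
[339.  302.1] 0.65 1413 [317 259] [359 350]
[206.5 164.1] 0.62 778 [200 128] [214 203]
[238.3 281.3] 0.67 784 [207 275] [267 289]
[array([159.5   , 338.8125])] [159.7584 338.8503]
yellow [([37.0, 169.1], 1652), ([2.3, 332.5], 11), ([1.6, 360.8], 14), ([4.9, 372.8], 33), ([3.2, 391.5], 13), ([4.6, 75.8], 12), ([4.7, 169.0], 10), ([8.1, 134.6], 13), ([10.9, 387.7], 9), ([11.6, 87.1], 22), ([9.1, 185.9], 9), ([13.5, 381.5], 10), ([26.3, 332.7], 144), ([20.4, 96.2], 18), ([18.1, 135.0], 10), ([19.8, 386.0], 40), ([24.3, 46.5], 24), ([23.2, 375.1], 10), ([27.3, 347.7], 12), ([64.9, 85.0], 1416), ([32.1, 44.1], 10), ([36.6, 111.8], 12), ([40.7, 38.
[... 200 characters left out ...]
7, 61.0], 11), ([191.7, 329.3], 37), ([201.0, 307.0], 45), ([208.2, 197.1], 46), ([210.1, 281.9], 45), ([310.1, 127.8], 71), ([321.4, 344.2], 77)]
top pred mid/tip/butt [[175.60355088007861, 247.08733329287037], [164.04675547052702, 245.16501146692596], [185.61281935715468, 248.75224424554833]]
[128.2 308.7] 0.93 757 [117 273] [134 343]
[176.3 249.2] 0.86 341 [160 241] [190 255]
[321.  360.1] 0.74 860 [296 323] [345 389]
[241.  417.3] 0.61 915 [204 410] [278 425]
[175.7 295.2] 0.69 359 [161 287] [191 302]
[array([240.5676, 185.3919])] [240.5732 185.6224]
yellow [([119.8, 276.6], 51), ([163.4, 270.3], 51), ([164.0, 246.1], 52), ([163.9, 295.8], 50), ([207.5, 421.0], 52), ([299.1, 327.0], 59)]
```

The ferrule tip sits in line with its neighbours (top rows 164.0, 163.4 and 163.9), the cradle is still up, and the arm is clear.

```bash
python3 -c "
from cell import *
print(hand_in())"
```

```text
the job is handed in; nothing more can be done
None
```

I handed the job in at about 24 s on the robot's clock: by the last camera check the handle stands ferrule up in the empty stall, the cradle is fully up and nothing touches the robot. The plunger was seen parked before the lift and not rechecked, and `hand_in()` gave no verdict.

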